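# Rack the check valves in a closed-up row

## Task

Lift the empty orange tray off the stacked trays and set it down in the middle of the black mat, then stand every chrome check valve from the grey tray upright on the row shelf, square and side by side in one row with its flange against the yellow back fence, starting at the yellow end stop, and slide the blue follower up until you feel the row stop solid, with no gaps left. Then press the red button fully down and let it go, to lock out the bench. Leave the brass adaptor in the grey tray and do not disturb the other things on the bench.

Things in the scene. Friction and masses are not known exactly. Their poses are not given: they have to be found in the camera images.
- valve1: squat chrome check valve: square flange 46 x 46 x 12 mm with a dark bolt head at each corner, round body 34 mm across from 12 to 46 mm up (grip here), cap 22 mm across up to 58 mm; 0.15 to 0.29 kg. Origin at the centre of its underside, z up, x and y along the flange sides; quarter turns look the same. Starts upright in the lower tray; may be absent (None)
- valve2: squat chrome check valve: square flange 46 x 46 x 12 mm with a dark bolt head at each corner, round body 34 mm across from 12 to 46 mm up (grip here), cap 22 mm across up to 58 mm; 0.15 to 0.29 kg. Origin at the centre of its underside, z up, x and y along the flange sides; quarter turns look the same. Starts upright in the lower tray; may be absent (None)
- valve3: squat chrome check valve: square flange 46 x 46 x 12 mm with a dark bolt head at each corner, round body 34 mm across from 12 to 46 mm up (grip here), cap 22 mm across up to 58 mm; 0.15 to 0.29 kg. Origin at the centre of its underside, z up, x and y along the flange sides; quarter turns look the same. Starts upright in the lower tray; may be absent (None)
- valve4: squat chrome check valve: square flange 46 x 46 x 12 mm with a dark bolt head at each corner, round body 34 mm across from 12 to 46 mm up (grip here), cap 22 mm across up to 58 mm; 0.15 to 0.29 kg. Origin at the centre of its underside, z up, x and y along the flange sides; quarter turns look the same. Starts upright in the lower tray; may be absent (None)
- valve5: squat chrome check valve: square flange 46 x 46 x 12 mm with a dark bolt head at each corner, round body 34 mm across from 12 to 46 mm up (grip here), cap 22 mm across up to 58 mm; 0.15 to 0.29 kg. Origin at the centre of its underside, z up, x and y along the flange sides; quarter turns look the same. Starts upright in the lower tray; may be absent (None)
- top_tray: empty orange tray, upper of the two stacked trays, 170 (x) x 230 (y) x 36 mm, 0.32 kg. Black carrying bar over its centre, 12 mm thick, 100 mm long along y, underside 54 mm and top 70 mm above the tray's underside. Its skirt hangs 8 mm down outside the lower tray's posts: lift it straight up. Origin at the centre of its underside (skirt's lower edge), z up; 68 mm above the bench while stacked
- lower_tray: grey tray fixed to the bench, 156 (x) x 216 (y) mm, floor 4 mm thick, walls 20 mm high, four corner posts 12 mm square and 76 mm high (at x +-72, y +-102 mm) that carry the top tray. Origin at the centre of its underside. The valves and one brass adaptor stand in it in two rows of three places, at x +-38, y -64, 0, +64 mm, give or take 5 mm and 0.25 rad
- mat: black rubber mat fixed to the bench, 200 (x) x 270 (y) x 3 mm, origin at the centre of its underside; always on the other side of the control box from the trays
- rack: row shelf fixed to the bench: wooden board 110 (x) x 400 (y) mm, its top 62 mm above the bench, with a yellow back fence (14 mm above the board) along its far (+x) side and a yellow end stop (16 mm above the board) at its +y end; the front (-x) is open. Origin at the centre of its underside, on the bench
- row_corner (a point): inner corner of the row: on the board's top, where the inner faces of the back fence and the end stop meet. Axes as the rack's: x towards the fence, y towards the end stop. The row runs from here in -y: the first valve, seated tight, has its centre at x -23, y -23 mm in this frame, the next follow each 46 mm in -y
- follower (a joint): slide of the blue follower, m: 0 = fully open (face 300 mm from the end stop), grows towards the end stop (+y of the rack): the face stands 300 mm minus this from the end stop; range 0 to 0.20. 2.5 N of friction holds it where left; pushing valves takes up to about 2.5 N more each. Starts at 0 to 0.12, so it may have to be drawn back to make room
- follower_face (a point): centre of the follower's flat pushing face (46 mm wide, 16 mm high, looks to the rack's +y), 8 mm above the board's top; axes as the rack's
- follower_post (a point): grip point on the follower's upright black post (16 mm diameter, from 6 to 66 mm above the board): on its axis, 45 mm above the board's top and 40 mm behind the pushing face. The follower's base, 30 mm wide, is up to 7 mm above the board, the face plate 16 mm
- button (a joint): travel of the red mushroom button, m: 0 = released, 0.006 = fully down; springs back; fully down takes 5 N
- button_top (a point): centre of the top of the red button (40 mm diameter), faces up; moves down with it
- control_box: steel control box fixed to the bench, 72 x 72 x 50 mm, origin at the centre of its underside; the red button stands on its top
- adaptor: brass fill adaptor, 28 mm diameter at the foot, 20 mm above, 42 mm high, standing in one place of the lower tray; bystander, stays in the tray. Origin at the centre of its underside
- adaptor2: a second brass fill adaptor, same size, on the bench; bystander
- lever_grip: steel lever grip, 120 x 24 x 45 mm, lying behind the rack; bystander
- nozzle: black plastic discharge nozzle, a cone 48 mm wide at the foot and 90 mm high, standing on the bench behind the rack; bystander
- wrench: steel wrench, 180 mm long, lying behind the rack; bystander
- grease_jar: blue jar with white cap, 54 mm diameter, 60 mm high; bystander
- collar: aluminium collar, 50 mm diameter, 12 mm high; bystander
There are look-alikes about, which are no part of the job. What is shaped like the valve4 but purple or turquoise is not meant.

How it is judged:
By the outcome, as a careful person would: the job done as asked, in the order asked, and still so for the second after the job is handed in, with the robot touching nothing.
Of valve1, valve2, valve3, valve4, valve5 only 3 to 5 are there at a start; the rules pass over those that are not, and their reading is None.
At some moment in a run one of valve1, valve2, valve3, valve4, valve5 may be knocked a few centimetres aside while the robot is not near it.
It also fails if it takes over 210 s, if anything falls off the work surface, if the arm or the gripper's body presses on something with over 40 N, if the wrist force passes 120 N, or if a joint passes its speed limit or range.

## Robot

A 6-joint arm with a two-finger parallel gripper is mounted at the origin on the work surface. World frame = base frame: x ahead of the robot, y to its left, z up, the work surface at z = 0. Lengths are in m, angles in rad, forces in N, time in s.
With the tool pointing down it reaches from about 0.3 to 0.775 m from the base axis. Payload 14.6 kg.
Tool frame: the origin (TCP) lies on the centre line of the jaws, within the pads' length; the fingertips stand 25 mm ahead of it and the grasp point (between the pads) lies 6 mm ahead of it; z points along the fingers, y is the direction in which the jaws open and shut (so a half turn about z gives the same grasp; the last joint's range is limited). The gripper opens to 94 mm and grips with 3 to 60 N. Pads are 16 mm wide; open, the fingers measure 119 mm over their backs; the gripper's body (75 mm by 177 mm) begins 78 mm behind the grasp point.
Start: joints at [1.054, 0.3, 1.521, -0, 1.321, -0.067], TCP at [0.239, 0.495, 0.21] pointing down, gripper open.
Joint ranges: [-3.03, 3.03], [-0.79, 2.21], [0.23, 2.52], [-1.04, 4.18], [0, 3.07], [-2.55, 2.55]. Speed limits (rad/s): [2.22, 2.22, 2.57, 3.14, 3.14, 3.14].

## Interface

Orientations are given as a unit quaternion [x, y, z, w].
In Python, from station import r, cams, workorder gives the robot as it stands. The module is installed in compiled form; this text tells all that it offers.
- The arm moves only by the tool servo_tool, never from a script. Its argument "motion" is a list of rows, each an object with "rot": the turn, a rotation vector about the tool's x, y, z in degrees, a list of three; "xyz": the shift along the tool's x, y, z in cm, a list of three; "jaw": the finger opening in cm, from 0 to 9.4. In form: [{"rot": [ax, ay, az], "xyz": [dx, dy, dz], "jaw": jaw}, ...]. A call has 1 to 5 rows; each row is the pose to reach, as a shift and turn from the pose commanded when the call began, along the tool's axes at that moment; what a row does not reach only later rows make up. A row lasts 1/8 s, in which the tool goes at most 62.5 mm and 10.7 degrees, less where a joint would pass 70% of its speed; a pose out of reach is approached as far as the arm can. A call with a gripper value outside its range is refused whole. The fingers move at their own pace and stop on an object; the grip force is fixed at half the most. Time passes only in rows, so rows that repeat a pose let the fingers close. It gives the time, the measured TCP pose, the force and the opening at its end, in the units of the state.
- r.get_obs(): the state, without advancing time (a new reading comes with each control period).
- cams.capture(name): name is "scene" or "top" or "wrist"; returns (picture, depth): 420x560x3 uint8, blue, green, red; 420x560 float32, m along the optical axis (not along the pixel's ray), 0 where there is no reading.
- cams.camera_params(name): a dict with "mtx" (3x3 intrinsics, pixels), "eye" and "orientation" of the camera in the world. Camera axes: x right, y up, looking along -z (the intrinsics and any distortion apply to the point x, -y, -z); pixel columns grow to the right and rows downward; lengths in m; the calibration is good to about 2 mm. A picture is of the moment at which its call begins: read the wrist's pose just before it. camera_params takes no time and is no camera call; for the wrist camera it gives the pose at the moment of the call.
- workorder.close_job(): hands the job in, once; it reports no verdict.
The state is a dict: "clock": time; "joint_positions": joint angles; "joint_velocities": joint speeds; "tau": joint torques, N m; "eef_pos": TCP position; "tool_rot": TCP orientation; "wrist_force": force on the tool from outside, world axes, zero at the start; "moment": the same for the moment, N m; "opening": finger opening in m.
Only numpy, scipy, OpenCV 4.12 (cv2) and the standard library are available. Lean on these libraries where they do the work, as an engineer would, in place of code of your own. Each camera call takes 0.05 s, during which the arm holds its last target.

## Working session

There is one attempt and no reset: what is moved stays moved. The work goes in short steps, Python scripts to look and compute and a tool call to move; the robot and the scene stay as the last step left them, time stands still between calls to the robot, and variables do not carry over. Pictures are saved under pics/ and viewed, and the job is handed in when it is done.

Besides the shell and the picture viewer there is one more tool, called as name([rows], argument=value, ...), one row to a line, values as JSON. servo_tool: Moves the arm, as the interface text tells. Its arguments: {"type":"object","properties":{"motion":{"type":"array","items":{"type":"object","properties":{"rot":{"type":"array","items":{"type":"number"}},"xyz":{"type":"array","items":{"type":"number"}},"jaw":{"type":"number"}}}}},"required":["motion"]}

```bash
mkdir -p pics; ls; python3 - <<'E'
from station import r,cams,workorder
import cv2,numpy as np
o=r.get_obs()
for k,v in o.items(): print(k,v)
for n in("scene","top","wrist"):
    p=cams.camera_params(n); print(n,p)
    i,d=cams.capture(n); cv2.imwrite(f"pics/{n}0.png",i); np.save(f"{n}0.npy",d)
E
```

```text
pics
clock 0.0
joint_positions [ 1.05438446e+00  3.00480024e-01  1.52160715e+00 -3.11288553e-05
  1.32071504e+00 -6.66010441e-02]
joint_velocities [ 5.23352037e-04  1.27975184e-03  1.00141002e-05 -1.63367134e-03
 -1.65445409e-03  1.29299315e-03]
tau [-1.12049293e-03 -5.31815064e+01 -3.52725792e+01  7.07434723e-02
  2.44842202e-02 -1.25744891e-04]
eef_pos [0.23901249 0.49504792 0.20947041]
tool_rot [ 2.23010353e-01  9.74815889e-01 -5.83597284e-04 -1.59368729e-04]
wrist_force [ 0.75719945 -0.0295217   0.153151  ]
moment [-0.02714399  0.00818844 -0.06742099]
opening 0.09429864095423601
scene {'mtx': array([[509.19668963,   0.        , 278.19412391],
       [  0.        , 509.19668963, 208.05810451],
       [  0.        ,   0.        ,   1.        ]]), 'eye': array([1.44792997, 0.1232327 , 0.75846017]), 'orientation': array([0.29647992, 0.33926147, 0.68723119, 0.56983735])}
top {'mtx': array([[449.068712  ,   0.        , 282.52782446],
       [  0.        , 449.068712  , 209.09315369],
       [  0.        ,   0.        ,   1.        ]]), 'eye': array([ 0.45481819, -0.01335675,  1.28279921]), 'orientation': array([-0.01608765,  0.02445905,  0.71228302, -0.70128157])}
wrist {'mtx': array([[358.37755616,   0.        , 279.21866537],
       [  0.        , 358.37755616, 206.66799002],
       [  0.        ,   0.        ,   1.        ]]), 'eye': array([0.17879466, 0.52466214, 0.38404462]), 'orientation': array([-0.10127447, -0.06321101,  0.52789535,  0.84087713])}
```

View pics/scene0.png

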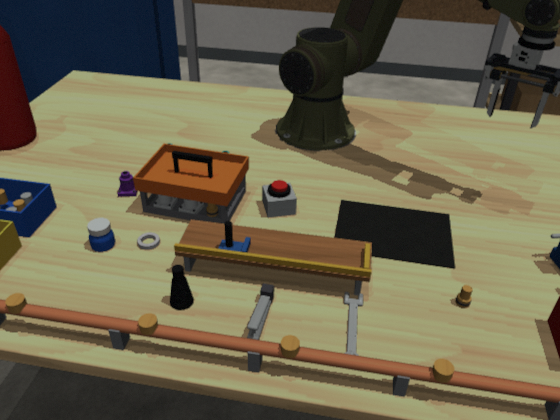

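View pics/top0.png

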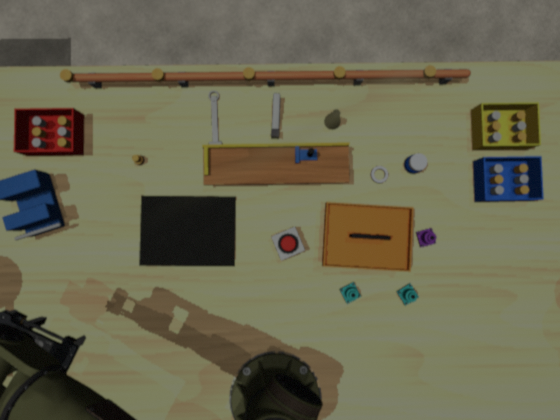

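View pics/wrist0.png

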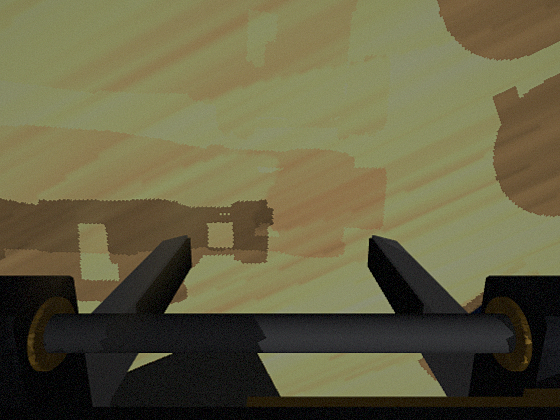

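The scene view shows the orange tray with its black bar (193,163) stacked on the grey tray, the red button at (280,188), the mat at (395,230), the rack, and the blue follower at (232,240). The top view shows the tray at (368,237), bar (370,237), button (288,243), mat (188,231), rack (277,165) and follower post near (312,154). The look-alikes are purple (426,238) and turquoise (349,292) and (408,294). The blue, yellow and red bins hold other items.

```bash
cat > h.py <<'E'
import numpy as np,cv2
from scipy.spatial.transform import Rotation as R
from station import r,cams,workorder
def P(n): 
    p=cams.camera_params(n); return p['mtx'],np.array(p['eye']),R.from_quat(p['orientation']).as_matrix()
def ray(p,uv,z):
    K,e,M=p; u,v=uv
    d=M@np.array([(u-K[0,2])/K[0,0],-(v-K[1,2])/K[1,1],-1.])
    return e+d*(z-e[2])/d[2]
def proj(p,X):
    K,e,M=p; c=M.T@(np.array(X)-e); return np.array([K[0,2]+K[0,0]*c[0]/-c[2],K[1,2]-K[1,1]*c[1]/-c[2]])
def pt(p,uv,depth):
    K,e,M=p;u,v=uv
    return e+M@(np.array([(u-K[0,2])/K[0,0],-(v-K[1,2])/K[1,1],-1.])*depth)
def tool():
    o=r.get_obs(); return np.array(o['eef_pos']),R.from_quat(o['tool_rot'])
def delta(X,yaw=None):
    """shift (cm, tool axes) and turn(deg) to get TCP to X pointing down with jaw axis (tool y) along world yaw(rad)"""
    p,q=tool(); s=q.inv().apply(np.array(X)-p)*100
    out=[np.round(s,2)]
    if yaw is not None:
        y=np.array([np.cos(yaw),np.sin(yaw),0]); z=np.array([0,0,-1.]); 
        if q.apply([0,1,0])@y<0: y=-y
        x=np.cross(y,z); T=R.from_matrix(np.c_[x,y,z])
        out.append(np.round(np.degrees((q.inv()*T).as_rotvec()),2))
    return out
def st():
    o=r.get_obs(); q=R.from_quat(o['tool_rot']); M=q.as_matrix()
    print('t',round(o['clock'],2),'pos',np.round(o['eef_pos'],4),'F',np.round(o['wrist_force'],1),'op',round(o['opening'],4)); print('x',np.round(M[:,0],3),'y',np.round(M[:,1],3),'z',np.round(M[:,2],3))
E
python3 - <<'E'
from h import *
st()
i=cv2.imread('pics/top0.png');d=np.load('top0.npy');p=P('top')
hsv=cv2.cvtColor(i,cv2.COLOR_BGR2HSV)
def comp(name,m,z,n=3,amin=20):
    c,_=cv2.findContours(m.astype(np.uint8),cv2.RETR_EXTERNAL,cv2.CHAIN_APPROX_NONE)
    for k in sorted(c,key=cv2.contourArea,reverse=True)[:n]:
        if cv2.contourArea(k)<amin: continue
        rc=cv2.minAreaRect(k); b=cv2.boxPoints(rc)
        print(name,cv2.contourArea(k),np.round(rc[0],1),'ctr',np.round(ray(p,rc[0],z),4)); print(np.round([ray(p,q,z)[:2] for q in b],4).tolist())
H,S,V=hsv[...,0],hsv[...,1],hsv[...,2]
comp('mat',(V<45)&(np.indices(V.shape)[0]>185)&(np.indices(V.shape)[0]<275)&(np.indices(V.shape)[1]<250)&(np.indices(V.shape)[1]>120),0.003,1)
reg=np.zeros(V.shape,bool);reg[190:280,310:420]=1
comp('tray',reg&(S>180)&(H<20)&(V>70),0.104,1)
comp('bar',reg&(V<60),0.138,2)
reg=np.zeros(V.shape,bool);reg[220:265,265:310]=1
comp('btn',reg&((H<8)|(H>172))&(S>150),0.08,1)
reg=np.zeros(V.shape,bool);reg[135:195,195:360]=1
comp('rack',reg&(S>60)&(V>60)&(H<40)&(d<1.24),0.062,1)
comp('yel',reg&(S>150)&(V>90)&(H>20)&(H<35),0.076,3)
comp('blue',reg&(H>95)&(H<125)&(S>120),0.075,2)
for uv in [(288,243),(188,231),(250,170),(208,160),(280,146),(340,215),(370,237),(330,230),(312,154),(303,155)]: print(uv,np.round(pt(p,uv,d[uv[1],uv[0]]),4),i[uv[1],uv[0]])
crop=cv2.resize(i[130:285,120:460],None,fx=2.35,fy=2.35,interpolation=cv2.INTER_CUBIC);cv2.imwrite('pics/c1.png',crop)
E
```

```text
t 0.15 pos [0.239  0.4951 0.2096] F [-0.3 -0.1 -1.2] op 0.0942
x [-0.901  0.435  0.   ] y [ 0.435  0.901 -0.001] z [-0.    -0.001 -1.   ]
mat 6189.5 [187.  230.5] ctr [0.4714 0.2432 0.003 ]
[[0.5689, 0.3764], [0.5649, 0.1089], [0.3746, 0.1108], [0.379, 0.3759]]
tray 525.5 [367.4 236.4] ctr [ 0.4471 -0.2496  0.104 ]
[[0.3754, -0.13], [0.5359, -0.1425], [0.5196, -0.3704], [0.359, -0.3561]]
bar 106.5 [369.5 236.2] ctr [ 0.4479 -0.2482  0.138 ]
[[0.4471, -0.1978], [0.4566, -0.1987], [0.4488, -0.2986], [0.4393, -0.2977]]
btn 170.5 [287.5 243.5] ctr [ 0.4315 -0.04    0.08  ]
[[0.4518, -0.0202], [0.4512, -0.0604], [0.4112, -0.0597], [0.4119, -0.0196]]
rack 5741.0 [275.7 163.8] ctr [ 0.6492 -0.0117  0.062 ]
[[0.7066, 0.1895], [0.7058, -0.2141], [0.592, -0.2126], [0.5932, 0.1889]]
yel 142.0 [233.7 147.4] ctr [0.6935 0.1015 0.076 ]
[[0.6884, 0.2078], [0.7675, 0.0237], [0.6986, -0.0051], [0.62, 0.1787]]
yel 53.5 [323.5 144. ] ctr [ 0.6995 -0.1424  0.076 ]
[[0.7031, -0.0785], [0.7013, -0.2064], [0.6958, -0.2062], [0.6976, -0.0784]]
blue 155.0 [306. 155.] ctr [ 0.6701 -0.0943  0.075 ]
[[0.6897, -0.0674], [0.689, -0.1218], [0.6506, -0.121], [0.6514, -0.0668]]
(288, 243) [ 0.4326 -0.0416  0.0691] [ 30  34 122]
(188, 231) [0.4699 0.2396 0.0065] [19 20 20]
(250, 170) [0.6342 0.0593 0.0556] [ 50  80 110]
(208, 160) [0.662  0.173  0.0642] [22 59 69]
(280, 146) [ 0.6956 -0.0241  0.0758] [43 88 97]
(340, 215) [ 0.5055 -0.182   0.0811] [ 38  88 124]
(370, 237) [ 0.4457 -0.2502  0.1341] [23 24 29]
(330, 230) [ 0.4657 -0.1543  0.0814] [ 40  88 124]
(312, 154) [ 0.6665 -0.1079  0.1093] [29 17  9]
(303, 155) [ 0.6716 -0.0866  0.0677] [104  63  35]
```

View pics/c1.png

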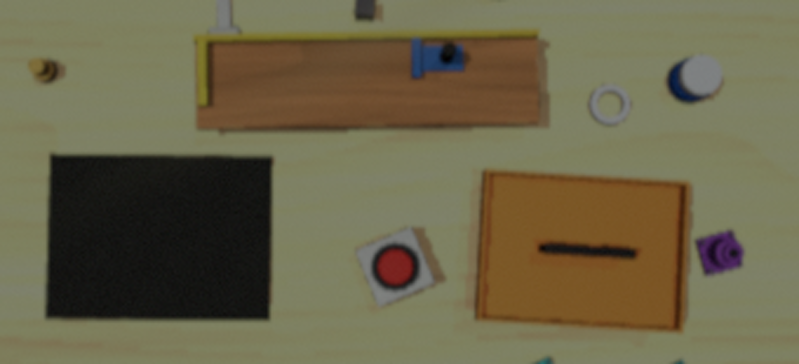

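Candidates for the first reach: orange tray bar (370,237), follower post (312,154) and the wrench and lever grip behind the rack. The close crop confirms the black bar over the orange tray, so that's the one I'll grip.

```bash
python3 -c "
from h import *
print(delta([.448,-.249,.21],-.074))"
```

```text
[array([-5.117e+01, -5.792e+01,  1.000e-02]), array([-5.000e-02,  3.000e-02,  6.847e+01])]
```

servo_tool([
  {"rot": [0, 0, 10], "xyz": [-3, -4.5, 0], "jaw": 6},
  {"rot": [0, 0, 20], "xyz": [-7, -9, 0], "jaw": 6},
  {"rot": [0, 0, 30], "xyz": [-11, -13, 0], "jaw": 6},
  {"rot": [0, 0, 40], "xyz": [-15, -17.5, 0], "jaw": 6},
  {"rot": [0, 0, 50], "xyz": [-19, -22, 0], "jaw": 6},
])

```text
clock: 0.78
eef_pos: [0.3146, 0.2128, 0.21]
tool_rot: [0.616, 0.788, 0.0, 0.0]
wrist_force: [1.4, 0.2, 0.8]
opening: 0.0599
```

```bash
python3 -c "
from h import *
st();print(delta([.448,-.249,.21],-.074))"
```

```text
t 0.78 pos [0.3146 0.2128 0.21  ] F [1.4 0.2 0.8] op 0.0599
x [-0.241  0.971 -0.   ] y [0.971 0.241 0.   ] z [ 0.  0. -1.]
[array([-4.803e+01,  1.830e+00,  1.000e-02]), array([ 0.02, -0.  , 18.17])]
```

servo_tool([
  {"rot": [0, 0, 10], "xyz": [-6, 0.2, 0], "jaw": 6},
  {"rot": [0, 0, 18.2], "xyz": [-12, 0.4, 0], "jaw": 6},
  {"rot": [0, 0, 18.2], "xyz": [-18, 0.6, 0], "jaw": 6},
  {"rot": [0, 0, 18.2], "xyz": [-24, 0.8, 0], "jaw": 6},
  {"rot": [0, 0, 18.2], "xyz": [-30, 1, 0], "jaw": 6},
])

```text
clock: 1.4
eef_pos: [0.3981, -0.0759, 0.2102]
tool_rot: [0.731, 0.682, 0.0, 0.0]
wrist_force: [2.2, 1.5, 0.5]
opening: 0.0599
```

```bash
python3 -c "
from h import *
st();print(delta([.448,-.249,.21],-.074))"
```

```text
t 1.4 pos [ 0.3981 -0.0759  0.2102] F [2.2 1.5 0.5] op 0.0599
x [ 0.07   0.998 -0.   ] y [ 0.998 -0.07   0.001] z [ 0.001 -0.    -1.   ]
[array([-16.92,   6.18,   0.02]), array([0.03, 0.  , 0.25])]
```

servo_tool([
  {"rot": [0, 0, 0.2], "xyz": [-6, 2, 0], "jaw": 6},
  {"rot": [0, 0, 0.2], "xyz": [-12, 4.3, 0], "jaw": 6},
  {"rot": [0, 0, 0.2], "xyz": [-16.9, 6.2, 0], "jaw": 6},
  {"rot": [0, 0, 0.2], "xyz": [-16.9, 6.2, 0], "jaw": 6},
  {"rot": [0, 0, 0.2], "xyz": [-16.9, 6.2, 0], "jaw": 6},
])

```text
clock: 2.02
eef_pos: [0.4479, -0.2461, 0.2097]
tool_rot: [0.732, 0.681, -0.0, -0.0]
wrist_force: [0.1, -0.3, -0.3]
opening: 0.0599
```

```bash
python3 -c "
from h import *
st();print(delta([.448,-.249,.135],-.074))
i,d=cams.capture('wrist');cv2.imwrite('pics/w1.png',i)
p=P('wrist');print(p)
"
```

```text
t 2.02 pos [ 0.4479 -0.2461  0.2097] F [ 0.1 -0.3 -0.3] op 0.0599
x [0.073 0.997 0.001] y [ 0.997 -0.073 -0.001] z [-0.001  0.001 -1.   ]
[array([-0.29,  0.04,  7.47]), array([-0.04, -0.03,  0.06])]
(array([[358.37755616,   0.        , 279.21866537],
       [  0.        , 358.37755616, 206.66799002],
       [  0.        ,   0.        ,   1.        ]]), array([ 0.45431679, -0.17781671,  0.38452142]), array([[ 9.97408063e-01,  6.98372157e-02,  1.73181726e-02],
       [-7.19518187e-02,  9.69090284e-01,  2.35980842e-01],
       [-3.02627819e-04, -2.36615269e-01,  9.71603377e-01]]))
```

View pics/w1.png

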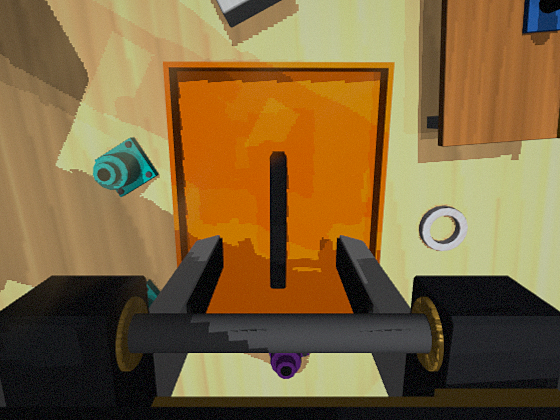

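The bar is centred between the fingers (column 278) and parallel to them. I'll descend and grip.

servo_tool([
  {"rot": [0, 0, 0], "xyz": [-0.3, 0, 4], "jaw": 6},
  {"rot": [0, 0, 0], "xyz": [-0.3, 0, 7.4], "jaw": 6},
  {"rot": [0, 0, 0], "xyz": [-0.3, 0, 7.4], "jaw": 3},
  {"rot": [0, 0, 0], "xyz": [-0.3, 0, 7.4], "jaw": 0.5},
  {"rot": [0, 0, 0], "xyz": [-0.3, 0, 7.4], "jaw": 0.5},
])

```text
clock: 2.7
eef_pos: [0.4485, -0.2497, 0.1376]
tool_rot: [0.732, 0.681, 0.0, 0.001]
wrist_force: [0.3, 0.5, -0.5]
opening: 0.0334
```

servo_tool([
  {"rot": [0, 0, 0], "xyz": [0, 0, 0], "jaw": 0.5},
  {"rot": [0, 0, 0], "xyz": [0, 0, -1.5], "jaw": 0.5},
  {"rot": [0, 0, 0], "xyz": [0, 0, -4], "jaw": 0.5},
  {"rot": [0, 0, 0], "xyz": [0, 0, -8], "jaw": 0.5},
  {"rot": [0, 0, 0], "xyz": [0, 0, -9], "jaw": 0.5},
])

```text
clock: 3.32
eef_pos: [0.4486, -0.2501, 0.2295]
tool_rot: [0.732, 0.681, 0.001, 0.002]
wrist_force: [-0.4, -0.7, -0.6]
opening: 0.0048
```

```bash
python3 -c "
from h import *
st();print(delta([.472,.243,.225],.012))
i,d=cams.capture('scene');cv2.imwrite('pics/s1.png',i)
"
```

```text
t 3.33 pos [ 0.4486 -0.2501  0.2295] F [-0.4 -0.7 -0.6] op 0.0048
x [ 0.073  0.997 -0.002] y [ 0.997 -0.073  0.004] z [ 0.004 -0.003 -1.   ]
[array([49.35, -1.26,  0.33]), array([ 0.23,  0.14, -4.86])]
```

View pics/s1.png

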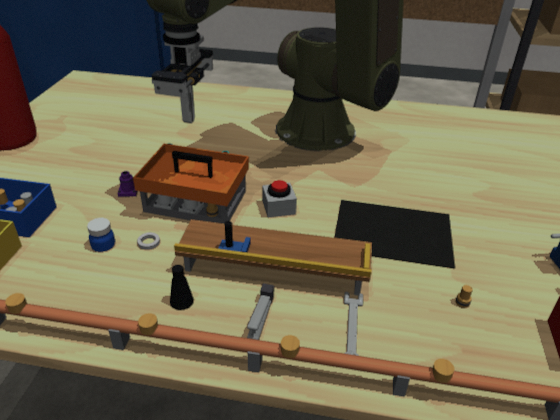

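The fingers close slower than I allowed (about 80 mm/s), so I lifted empty. The tray hasn't moved. I'll repeat with the jaws started narrower and a longer close.

servo_tool([
  {"rot": [0, 0, 0], "xyz": [0, 0, 0], "jaw": 4},
  {"rot": [0, 0, 0], "xyz": [0, 0, 0], "jaw": 4},
  {"rot": [0, 0, 0], "xyz": [0, 0, 0], "jaw": 4},
  {"rot": [0, 0, 0], "xyz": [0, 0, 4.5], "jaw": 4},
  {"rot": [0, 0, 0], "xyz": [0, 0, 9], "jaw": 4},
])

```text
clock: 4.0
eef_pos: [0.4478, -0.2496, 0.1348]
tool_rot: [0.732, 0.681, 0.0, 0.0]
wrist_force: [0.5, 0.0, -0.0]
opening: 0.0399
```

servo_tool([
  {"rot": [0, 0, 0], "xyz": [0, 0, 0.1], "jaw": 0.5},
  {"rot": [0, 0, 0], "xyz": [0, 0, 0.1], "jaw": 0.5},
  {"rot": [0, 0, 0], "xyz": [0, 0, 0.1], "jaw": 0.5},
  {"rot": [0, 0, 0], "xyz": [0, 0, 0.1], "jaw": 0.5},
  {"rot": [0, 0, 0], "xyz": [0, 0, 0.1], "jaw": 0.5},
])

```text
clock: 4.62
eef_pos: [0.4485, -0.2501, 0.1367]
tool_rot: [0.732, 0.681, 0.0, 0.001]
wrist_force: [-1.6, 1.8, 7.9]
opening: 0.0114
```

```bash
python3 -c "
from h import *
st()"
```

```text
t 4.62 pos [ 0.4485 -0.2501  0.1367] F [-1.6  1.8  7.9] op 0.0114
x [ 0.073  0.997 -0.001] y [ 0.997 -0.073  0.002] z [ 0.002 -0.002 -1.   ]
```

servo_tool([
  {"rot": [0, 0, 0], "xyz": [0, 0, -1.5], "jaw": 0.5},
  {"rot": [0, 0, 0], "xyz": [0, 0, -3], "jaw": 0.5},
  {"rot": [0, 0, 0], "xyz": [0, 0, -6], "jaw": 0.5},
  {"rot": [0, 0, 0], "xyz": [0, 0, -10], "jaw": 0.5},
  {"rot": [0, 0, 0], "xyz": [0, 0, -10], "jaw": 0.5},
])

```text
clock: 5.25
eef_pos: [0.4488, -0.2502, 0.2386]
tool_rot: [0.732, 0.681, 0.001, 0.003]
wrist_force: [-0.2, -0.7, -3.2]
opening: 0.0114
```

```bash
python3 -c "
from h import *
st();print(delta([.472,.243,.235],.012))
i,d=cams.capture('scene');cv2.imwrite('pics/s2.png',i)
"
```

```text
t 5.25 pos [ 0.4488 -0.2502  0.2386] F [-0.2 -0.7 -3.2] op 0.0114
x [ 0.073  0.997 -0.003] y [ 0.997 -0.073  0.005] z [ 0.005 -0.003 -1.   ]
[array([49.36, -1.27,  0.21]), array([ 0.29,  0.17, -4.86])]
```

View pics/s2.png

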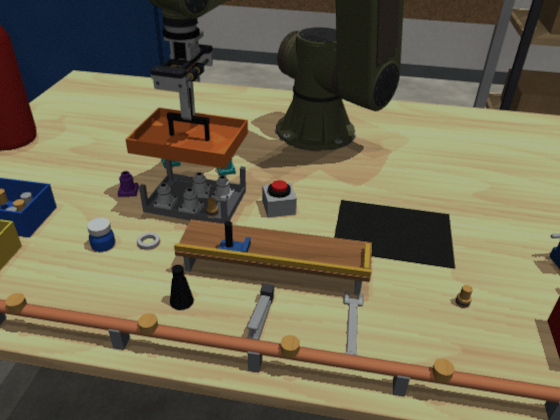

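The tray is held and clear of the posts at (190,135). The valves and brass adaptor (212,207) are visible below. I'll carry it to the mat.

servo_tool([
  {"rot": [0, 0, 0], "xyz": [4, 0, 0], "jaw": 0.5},
  {"rot": [0, 0, -1], "xyz": [10, -0.2, 0], "jaw": 0.5},
  {"rot": [0, 0, -2], "xyz": [16, -0.4, 0], "jaw": 0.5},
  {"rot": [0, 0, -3], "xyz": [22, -0.6, 0], "jaw": 0.5},
  {"rot": [0, 0, -4], "xyz": [28, -0.8, 0], "jaw": 0.5},
])

```text
clock: 5.92
eef_pos: [0.4595, 0.0321, 0.234]
tool_rot: [0.708, 0.706, -0.001, -0.001]
wrist_force: [1.5, -0.4, -2.5]
opening: 0.0115
```

```bash
python3 -c "
from h import *
st();print(delta([.472,.243,.235],.012))
i,d=cams.capture('top');cv2.imwrite('pics/t1.png',i[130:330,250:490].repeat(3,0).repeat(3,1))
"
```

```text
t 5.92 pos [0.4595 0.0321 0.234 ] F [ 1.5 -0.4 -2.5] op 0.0115
x [0.003 1.    0.   ] y [ 1.    -0.003 -0.002] z [-0.002  0.    -1.   ]
[array([21.1 ,  1.19, -0.1 ]), array([-0.1 , -0.  , -0.84])]
```

View pics/t1.png

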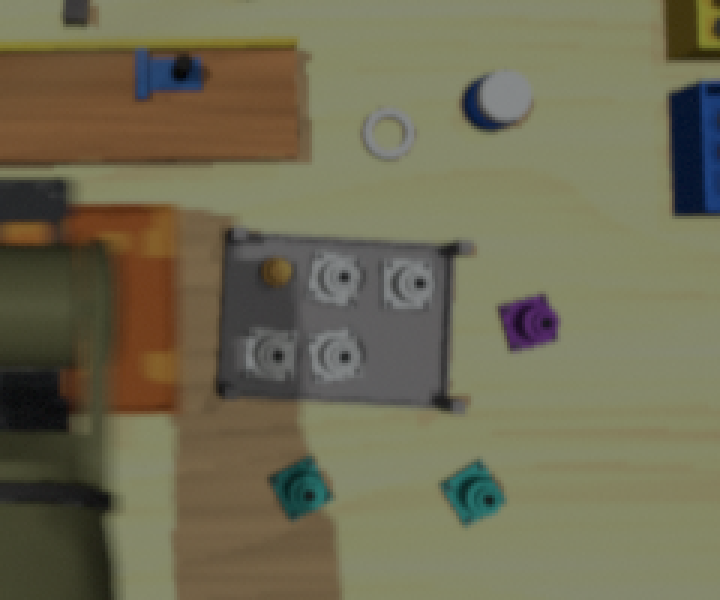

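The grey tray holds four valves and one brass adaptor (crop pixel 275,270). The purple and turquoise look-alikes are outside it.

servo_tool([
  {"rot": [0, 0, -0.8], "xyz": [6, 0.3, 0], "jaw": 0.5},
  {"rot": [0, 0, -0.8], "xyz": [12, 0.6, 0], "jaw": 0.5},
  {"rot": [0, 0, -0.8], "xyz": [17, 1, 0], "jaw": 0.5},
  {"rot": [0, 0, -0.8], "xyz": [20.5, 1.2, 1], "jaw": 0.5},
  {"rot": [0, 0, -0.8], "xyz": [21.1, 1.2, 4], "jaw": 0.5},
])

```text
clock: 6.6
eef_pos: [0.4727, 0.2431, 0.1941]
tool_rot: [0.702, 0.712, 0.0, -0.0]
wrist_force: [0.4, -0.9, -3.4]
opening: 0.0115
```

```bash
python3 -c "
from h import *
st();print(delta([.472,.243,.0715],.012))
"
```

```text
t 6.6 pos [0.4727 0.2431 0.1941] F [ 0.4 -0.9 -3.4] op 0.0115
x [-0.013  1.     0.   ] y [1.    0.013 0.   ] z [ 0.  0. -1.]
[array([-1.000e-02, -7.000e-02,  1.226e+01]), array([ 0.01, -0.02,  0.08])]
```

servo_tool([
  {"rot": [0, 0, 0], "xyz": [0, 0, 5], "jaw": 0.5},
  {"rot": [0, 0, 0], "xyz": [0, 0, 9], "jaw": 0.5},
  {"rot": [0, 0, 0], "xyz": [0, 0, 11.5], "jaw": 0.5},
  {"rot": [0, 0, 0], "xyz": [0, 0, 12.0], "jaw": 0.5},
  {"rot": [0, 0, 0], "xyz": [0, 0, 12.3], "jaw": 0.5},
])

```text
clock: 7.22
eef_pos: [0.4731, 0.2412, 0.0722]
tool_rot: [0.703, 0.711, 0.0, -0.0]
wrist_force: [0.2, 0.3, -2.5]
opening: 0.0114
```

```bash
python3 -c "
from h import *
st()
"
```

```text
t 7.22 pos [0.4731 0.2412 0.0722] F [ 0.2  0.3 -2.5] op 0.0114
x [-0.011  1.     0.   ] y [1.    0.011 0.   ] z [ 0.  0. -1.]
```

servo_tool([
  {"rot": [0, 0, 0], "xyz": [0, 0, 0.1], "jaw": 0.5},
  {"rot": [0, 0, 0], "xyz": [0, 0, 0.1], "jaw": 0.5},
])

```text
clock: 7.48
eef_pos: [0.4733, 0.2413, 0.0719]
tool_rot: [0.703, 0.711, 0.001, 0.0]
wrist_force: [-0.8, -0.1, 1.0]
opening: 0.0117
```

Contact: the weight has come off the wrist. Release and rise.

servo_tool([
  {"rot": [0, 0, 0], "xyz": [0, 0, 0], "jaw": 4},
  {"rot": [0, 0, 0], "xyz": [0, 0, 0], "jaw": 5},
  {"rot": [0, 0, 0], "xyz": [0, 0, 0], "jaw": 5},
  {"rot": [0, 0, 0], "xyz": [0, 0, -5], "jaw": 5},
  {"rot": [0, 0, 0], "xyz": [0, 0, -11], "jaw": 5},
])

```text
clock: 8.1
eef_pos: [0.4724, 0.2409, 0.1818]
tool_rot: [0.703, 0.711, -0.001, -0.0]
wrist_force: [0.6, 0.4, 0.8]
opening: 0.0499
```

servo_tool([
  {"rot": [0, 0, 0], "xyz": [-4, 0, -6], "jaw": 7},
  {"rot": [0, 0, 0], "xyz": [-10, 0, -6], "jaw": 7},
  {"rot": [0, 0, 0], "xyz": [-16, 0, -6], "jaw": 7},
  {"rot": [0, 0, 0], "xyz": [-22, 0, -6], "jaw": 7},
  {"rot": [0, 0, 0], "xyz": [-28, 0, -6], "jaw": 7},
])

```text
clock: 8.72
eef_pos: [0.4757, -0.0408, 0.2414]
tool_rot: [0.703, 0.711, 0.0, 0.0]
wrist_force: [1.0, 0.6, 0.2]
opening: 0.0704
```

```bash
python3 -c "
from h import *
st()
i,d=cams.capture('top');cv2.imwrite('pics/t2f.png',i);np.save('t2.npy',d);cv2.imwrite('pics/t2.png',i[130:330,110:350].repeat(3,0).repeat(3,1))
i,d=cams.capture('wrist');cv2.imwrite('pics/w2.png',i);np.save('w2.npy',d)
i,d=cams.capture('scene');cv2.imwrite('pics/s3.png',i);np.save('s3.npy',d)
"
```

```text
t 8.72 pos [ 0.4757 -0.0408  0.2414] F [1.  0.6 0.2] op 0.0704
x [-0.011  1.    -0.   ] y [1.    0.011 0.001] z [ 0.001 -0.    -1.   ]
```

View pics/t2.png

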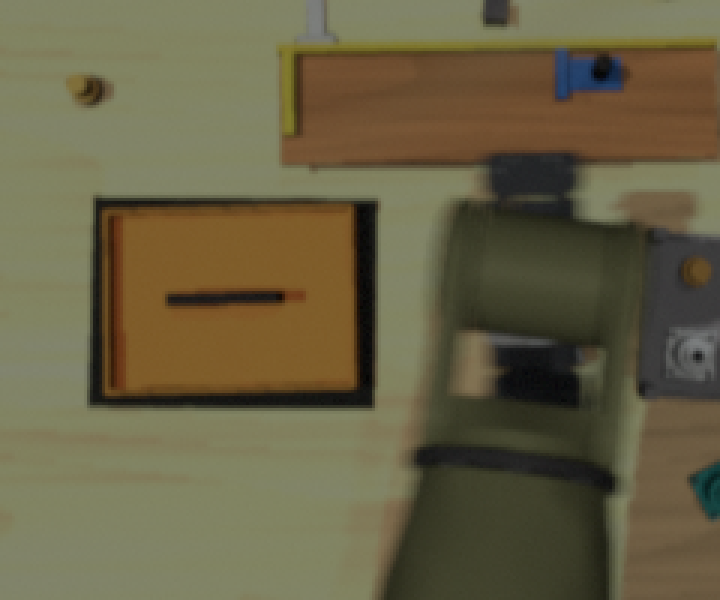

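View pics/s3.png

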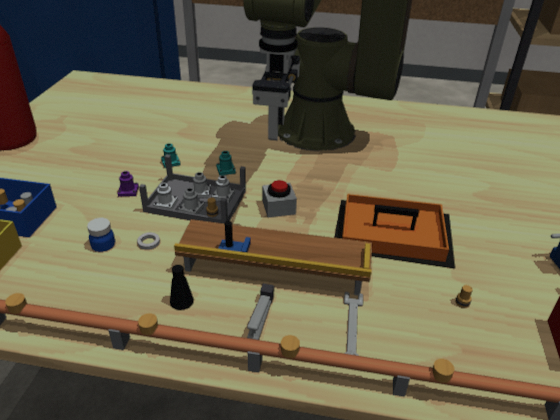

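The tray sits on the mat with margin all round. Next I'll measure the tray on the mat, the rack corner and the follower.

```bash
python3 -c "
from h import *
p=P('top')
i=cv2.imread('pics/t2f.png');hsv=cv2.cvtColor(i,cv2.COLOR_BGR2HSV);H,S,V=cv2.split(hsv)
m=np.zeros(V.shape,np.uint8);m[190:270,135:240]=((S>150)&(H<22)&(V>60))[190:270,135:240]
m=cv2.morphologyEx(m,cv2.MORPH_CLOSE,np.ones((9,9)));c=max(cv2.findContours(m,0,1)[0],key=cv2.contourArea);b=cv2.boxPoints(cv2.minAreaRect(c))
q=np.array([ray(p,x,.039)[:2] for x in b]);print('tray',q.round(4).tolist(),q.mean(0))
print(delta([.60,-.17,.25],0),delta([.60,.06,.25],0))
w=cv2.imread('pics/w2.png')
g=i[138:198,195:360];cv2.imwrite('pics/c2.png',cv2.resize(g,None,fx=4.8,fy=4.8,interpolation=cv2.INTER_CUBIC)*1)
"
```

```text
tray [[0.5627, 0.3544], [0.5592, 0.1221], [0.3853, 0.1237], [0.3891, 0.3541]] [0.47410269 0.23856818]
[array([-12.98,  12.32,  -0.89]), array([0.01, 0.  , 0.39])] [array([10.02, 12.48, -0.89]), array([0.01, 0.  , 0.39])]
```

View pics/c2.png

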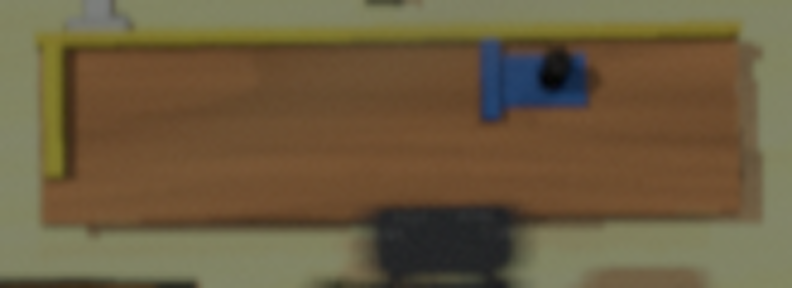

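View pics/w2.png

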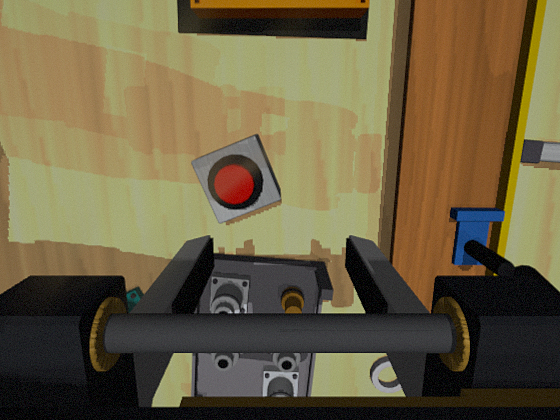

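servo_tool([
  {"rot": [0, 0, 0.4], "xyz": [2, 5, -1], "jaw": 7},
  {"rot": [0, 0, 0.4], "xyz": [5, 10, -1], "jaw": 7},
  {"rot": [0, 0, 0.4], "xyz": [7, 12.5, -1], "jaw": 7},
  {"rot": [0, 0, 0.4], "xyz": [7, 12.5, -1], "jaw": 7},
])

```text
clock: 9.38
eef_pos: [0.6009, 0.0352, 0.25]
tool_rot: [0.705, 0.71, -0.0, -0.001]
wrist_force: [0.4, -0.7, 0.8]
opening: 0.0697
```

```bash
python3 -c "
from h import *
st()
pw=P('wrist')
i,d=cams.capture('wrist');cv2.imwrite('pics/w3.png',i)
import pickle;pickle.dump(pw,open('w3.pkl','wb'))
p=P('top')
for n,uv,z in (('stop',(208.5,161),.078),('f1',(257.5,146.75),.076),('f2',(340.8,145.5),.076),('face',(295.4,154.7),.078)): print(n,ray(p,uv,z).round(4))
"
```

```text
t 9.38 pos [0.6009 0.0352 0.25  ] F [ 0.4 -0.7  0.8] op 0.0697
x [-0.007  1.     0.   ] y [ 1.     0.007 -0.001] z [-0.001  0.    -1.   ]
stop [0.6569 0.1696 0.078 ]
f1 [0.6944 0.037  0.076 ]
f2 [ 0.6947 -0.1893  0.076 ]
face [ 0.6708 -0.0654  0.078 ]
```

View pics/w3.png

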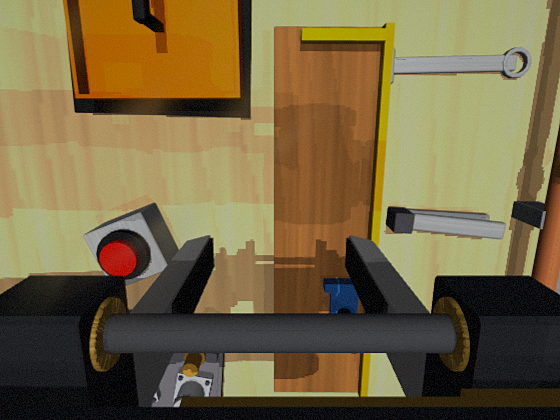

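The wrist view shows the row corner near pixel (383,41), the fence inner edge running down to (373,235), and the follower face at row 279.

```bash
python3 -c "
from h import *
import pickle
p=pickle.load(open('w3.pkl','rb'));i=cv2.imread('pics/w3.png');H,S,V=cv2.split(cv2.cvtColor(i,cv2.COLOR_BGR2HSV))
m=(H>22)&(H<34)&(S>200)&(V>80)
# fence inner edge
F=[]
for v in range(60,230,10):
    c=np.where(m[v,340:420])[0]
    if len(c): F.append(ray(p,(340+c[0],v),.076)[:2])
F=np.array(F);print(F[::4].round(4)); a=np.polyfit(F[:,1],F[:,0],1);print('fence x=',a)
E=[]
for u in range(310,378,8):
    c=np.where(m[20:60,u])[0]
    if len(c): E.append(ray(p,(u,20+c[-1]+1),.078)[:2])
E=np.array(E);print(E.round(4));
print('face',ray(p,(340,279),.078),'postbase')
"
```

```text
[[0.6956 0.1564]
 [0.6954 0.1215]
 [0.6962 0.0848]
 [0.6961 0.0461]
 [0.6959 0.0052]]
fence x= [-0.0049103   0.69640884]
[[0.6286 0.1716]
 [0.6357 0.1716]
 [0.6429 0.1717]
 [0.65   0.1717]
 [0.6572 0.1718]
 [0.6643 0.1718]
 [0.6715 0.1719]
 [0.6786 0.1719]
 [0.6858 0.172 ]]
face [ 0.66630645 -0.05854393  0.078     ] postbase
```

```bash
python3 -c "
from h import *
p=P('top')
print(ray(p,(312.3,149.9),.128),ray(p,(309.2,154.7),.069))
print(r.get_obs()['joint_positions'])
print(delta([.669,-.105,.20],.005))
"
```

```text
[ 0.67383004 -0.10734175  0.128     ] [ 0.67191986 -0.10341882  0.069     ]
[-4.11366214e-03  3.90789504e-01  1.30650792e+00  3.42917395e-05
  1.44541318e+00 -1.03737124e-02]
[array([-13.96,   6.8 ,   5.03]), array([-0.06, -0.  ,  0.07])]
```

servo_tool([
  {"rot": [0, 0, 0], "xyz": [-6, 2, 1], "jaw": 5},
  {"rot": [0, 0, 0], "xyz": [-11, 5, 2], "jaw": 5},
  {"rot": [0, 0, 0], "xyz": [-14, 7.1, 3], "jaw": 5},
  {"rot": [0, 0, 0], "xyz": [-14, 7.1, 5], "jaw": 5},
  {"rot": [0, 0, 0], "xyz": [-14, 7.1, 5], "jaw": 5},
])

```text
clock: 10.05
eef_pos: [0.6708, -0.1072, 0.1999]
tool_rot: [0.706, 0.708, -0.001, -0.001]
wrist_force: [0.2, 1.2, 0.5]
opening: 0.0495
```

```bash
python3 -c "
from h import *
st()
i,d=cams.capture('wrist');cv2.imwrite('pics/w4.png',i)
"
```

```text
t 10.05 pos [ 0.6708 -0.1072  0.1999] F [0.2 1.2 0.5] op 0.0495
x [-0.003  1.     0.001] y [ 1.     0.003 -0.003] z [-0.003  0.001 -1.   ]
```

View pics/w4.png

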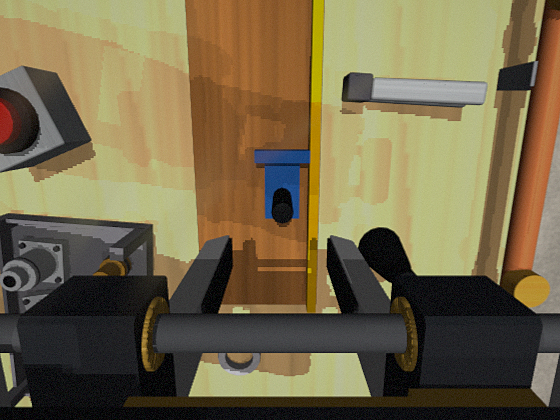

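```bash
python3 -c "
from h import *
p=P('wrist');print(ray(p,(282,217),.128),ray(p,(282,188),.128), proj(p,[.672,-.105,.128]))
print(ray(p,(282,157),.078),ray(p,(310,157),.078))
"
```

```text
[ 0.67457261 -0.10688881  0.128     ] [ 0.67444615 -0.08575768  0.128     ] [278.4212641  214.43896511]
[ 0.67469326 -0.0691409   0.078     ] [ 0.69786356 -0.06904336  0.078     ]
```

servo_tool([
  {"rot": [0, 0, 0], "xyz": [0.2, 0.3, 5], "jaw": 4.5},
  {"rot": [0, 0, 0], "xyz": [0.2, 0.3, 8.7], "jaw": 3},
  {"rot": [0, 0, 0], "xyz": [0.2, 0.3, 8.7], "jaw": 1},
  {"rot": [0, 0, 0], "xyz": [0.2, 0.3, 8.7], "jaw": 1},
  {"rot": [0, 0, 0], "xyz": [0.2, 0.3, 8.7], "jaw": 1},
])

```text
clock: 10.72
eef_pos: [0.6727, -0.1051, 0.1162]
tool_rot: [0.706, 0.709, -0.002, -0.002]
wrist_force: [-23.9, 1.9, 5.0]
opening: 0.0148
```

servo_tool([
  {"rot": [0, 0, 0], "xyz": [0, 0, 0], "jaw": 1},
  {"rot": [0, 0, 0], "xyz": [-1, 0, 0], "jaw": 1},
  {"rot": [0, 0, 0], "xyz": [-2.5, 0, 0], "jaw": 1},
  {"rot": [0, 0, 0], "xyz": [-4, 0, 0], "jaw": 1},
  {"rot": [0, 0, 0], "xyz": [-4, 0, 0], "jaw": 1},
])

```text
clock: 11.35
eef_pos: [0.6728, -0.1467, 0.1163]
tool_rot: [0.706, 0.708, -0.002, -0.001]
wrist_force: [-22.9, -2.2, 4.0]
opening: 0.015
```

servo_tool([
  {"rot": [0, 0, 0], "xyz": [0, -0.1, 0], "jaw": 4},
  {"rot": [0, 0, 0], "xyz": [0, -0.1, 0], "jaw": 5},
  {"rot": [0, 0, 0], "xyz": [0, -0.1, 0], "jaw": 5},
  {"rot": [0, 0, 0], "xyz": [0, -0.1, -5], "jaw": 5},
  {"rot": [0, 0, 0], "xyz": [0, -0.1, -11], "jaw": 7},
])

```text
clock: 11.98
eef_pos: [0.6737, -0.1449, 0.225]
tool_rot: [0.706, 0.709, -0.0, -0.001]
wrist_force: [-0.4, -0.2, 1.7]
opening: 0.0566
```

```bash
python3 -c "
from h import *
st();print(delta([.45,-.33,.30],-.07))
"
```

```text
t 11.97 pos [ 0.6737 -0.1449  0.225 ] F [-0.4 -0.2  1.7] op 0.0566
x [-0.004  1.     0.   ] y [ 1.     0.004 -0.001] z [-0.001  0.    -1.   ]
[array([-18.41, -22.46,  -7.47]), array([-0.09, -0.02,  4.25])]
```

servo_tool([
  {"rot": [0, 0, 0], "xyz": [-3, -4, -3], "jaw": 7},
  {"rot": [0, 0, 2], "xyz": [-7, -8.5, -5], "jaw": 7},
  {"rot": [0, 0, 4], "xyz": [-11, -13, -6], "jaw": 7},
  {"rot": [0, 0, 4.2], "xyz": [-15, -17.5, -7], "jaw": 7},
  {"rot": [0, 0, 4.2], "xyz": [-18.4, -22.4, -7.5], "jaw": 7},
])

```text
clock: 12.6
eef_pos: [0.4493, -0.3312, 0.3002]
tool_rot: [0.731, 0.682, 0.0, 0.001]
wrist_force: [0.1, -1.4, -0.8]
opening: 0.0703
```

servo_tool([
  {"rot": [0, 0, 0], "xyz": [0, 0, 0], "jaw": 7},
])

```text
clock: 12.72
eef_pos: [0.4485, -0.3321, 0.3006]
tool_rot: [0.733, 0.681, -0.0, 0.001]
wrist_force: [0.8, 0.2, 0.5]
opening: 0.0703
```

```bash
python3 -c "
from h import *
import pickle
st()
p=P('wrist')
i,d=cams.capture('wrist');cv2.imwrite('pics/w5.png',i);np.save('w5.npy',d);pickle.dump(p,open('w5.pkl','wb'))
i,d=cams.capture('top');cv2.imwrite('pics/t3f.png',i)
"
```

```text
t 12.72 pos [ 0.4485 -0.3321  0.3006] F [0.8 0.2 0.5] op 0.0703
x [ 0.073  0.997 -0.002] y [ 0.997 -0.073  0.002] z [ 0.002 -0.002 -1.   ]
```

View pics/w5.png

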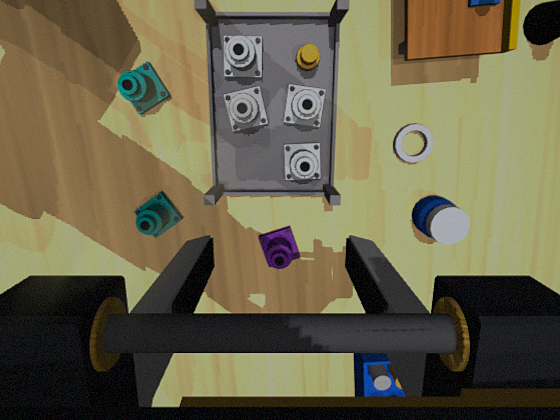

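Four chrome valves: A(243,57), B(245,110), C(305,105), D(305,162). The brass adaptor is at (308,57) and the look-alikes are all outside the tray.

```bash
python3 -c "
from h import *
i=cv2.imread('pics/w5.png')
cv2.imwrite('pics/c3.png',cv2.resize(i[25:195,195:350],None,fx=3.5,fy=3.5,interpolation=cv2.INTER_CUBIC))
"
```

```text
(no output)
```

View pics/c3.png

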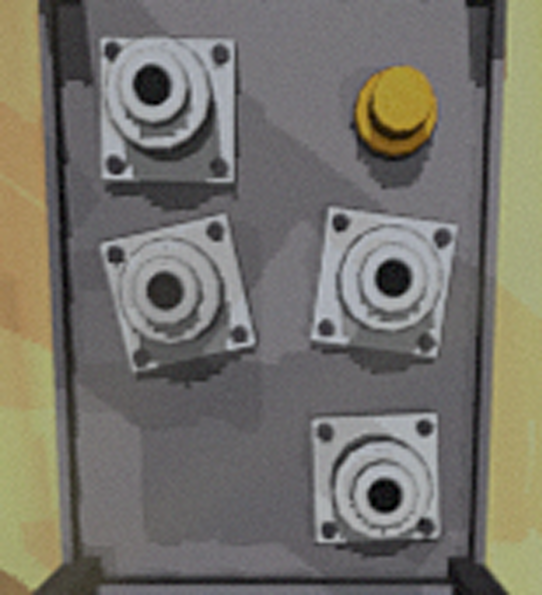

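```bash
cat > bolts.py <<'E'
from h import *
def solve(p,B,cap,zb=.018,zc=.062):
    q=np.array([ray(p,b,zb)[:2] for b in B]); c=q.mean(0)
    a=[]
    for k in range(4):
        e=q[(k+1)%4]-q[k]; a.append(np.arctan2(e[1],e[0]))
    a=np.angle(np.mean(np.exp(4j*np.array(a))))/4
    s=np.mean([np.linalg.norm(q[(k+1)%4]-q[k]) for k in range(4)])
    k=ray(p,cap,zc)[:2]
    print('bolts ctr',c.round(4),'ang deg',round(np.degrees(a),1),'side',round(s,4),'cap',k.round(4),'avg',((c+k)/2).round(4))
E
python3 - <<'E'
from bolts import *
import pickle
p=pickle.load(open('w5.pkl','rb'))
f=lambda t:(t[0]/3.5+195-.36,t[1]/3.5+25-.36)
for n,B,c in (('A',[(112,50),(220,53),(219,166),(116,165)],(152,86)),('B',[(116,255),(215,231),(239,334),(141,357)],(165,291)),('C',[(341,222),(442,237),(427,342),(326,327)],(394,278)),('D',[(325,432),(425,428),(423,527),(326,530)],(385,495))):
    print(n);solve(p,[f(b) for b in B],f(c))
print(delta([.476,-.305,.30]))
E
```

```text
A
bolts ctr [ 0.4169 -0.1882] ang deg -5.0 side 0.036 cap [ 0.4167 -0.1886] avg [ 0.4168 -0.1884]
B
bolts ctr [ 0.4148 -0.2491] ang deg 8.6 side 0.0357 cap [ 0.4147 -0.2491] avg [ 0.4148 -0.2491]
C
bolts ctr [ 0.4874 -0.2503] ang deg -12.0 side 0.0358 cap [ 0.4875 -0.2505] avg [ 0.4874 -0.2504]
D
bolts ctr [ 0.4801 -0.3191] ang deg -2.9 side 0.0358 cap [ 0.4807 -0.319 ] avg [ 0.4804 -0.319 ]
[array([ 2.68,  2.34, -0.03])]
```

```bash
python3 -c "
from h import *
print(delta([.480,-.319,.048],np.radians(-2.9)))"
```

```text
[array([ 1.33,  2.81, 25.17]), array([ 0.06,  0.02, -1.12])]
```

servo_tool([
  {"rot": [0, 0, -1.1], "xyz": [1.3, 2.8, 5], "jaw": 5},
  {"rot": [0, 0, -1.1], "xyz": [1.3, 2.8, 11], "jaw": 5},
  {"rot": [0, 0, -1.1], "xyz": [1.3, 2.8, 17], "jaw": 5},
  {"rot": [0, 0, -1.1], "xyz": [1.3, 2.8, 19], "jaw": 5},
  {"rot": [0, 0, -1.1], "xyz": [1.3, 2.8, 19], "jaw": 5},
])

```text
clock: 13.45
eef_pos: [0.48, -0.3176, 0.1075]
tool_rot: [0.724, 0.69, -0.0, -0.002]
wrist_force: [0.1, -0.7, 0.0]
opening: 0.0502
```

```bash
python3 -c "
from h import *
st();print(delta([.480,-.319,.048],np.radians(-2.9)))
i,d=cams.capture('top');cv2.imwrite('pics/t4.png',i[180:310,300:460].repeat(4,0).repeat(4,1))"
```

```text
t 13.45 pos [ 0.48   -0.3176  0.1075] F [ 0.1 -0.7  0. ] op 0.0502
x [0.048 0.999 0.002] y [ 0.999 -0.048 -0.002] z [-0.002  0.002 -1.   ]
[array([-0.15,  0.02,  5.95]), array([-0.14, -0.11,  0.13])]
```

View pics/t4.png

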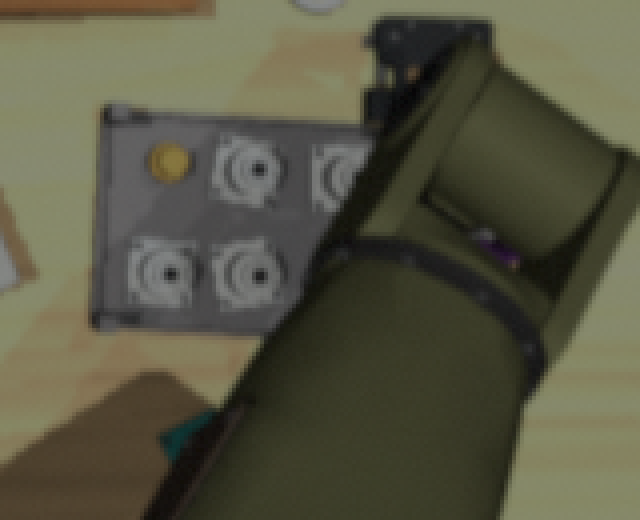

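servo_tool([
  {"rot": [0, 0, 0], "xyz": [-0.1, 0, 3], "jaw": 5},
  {"rot": [0, 0, 0], "xyz": [-0.1, 0, 5.9], "jaw": 5},
  {"rot": [0, 0, 0], "xyz": [-0.1, 0, 5.9], "jaw": 3},
  {"rot": [0, 0, 0], "xyz": [-0.1, 0, 5.9], "jaw": 2.5},
  {"rot": [0, 0, 0], "xyz": [-0.1, 0, 5.9], "jaw": 2.5},
])

```text
clock: 14.12
eef_pos: [0.4803, -0.3205, 0.0519]
tool_rot: [0.725, 0.689, 0.0, 0.001]
wrist_force: [-0.5, 0.4, 5.9]
opening: 0.0322
```

```bash
python3 -c "
from h import *
st()"
```

```text
t 14.12 pos [ 0.4803 -0.3205  0.0519] F [-0.5  0.4  5.9] op 0.0322
x [ 0.05   0.999 -0.001] y [ 0.999 -0.05   0.002] z [ 0.002 -0.002 -1.   ]
```

servo_tool([
  {"rot": [0, 0, 0], "xyz": [0, 0, -2], "jaw": 2.5},
  {"rot": [0, 0, 0], "xyz": [0, 0, -7], "jaw": 2.5},
  {"rot": [0, 0, -1], "xyz": [0, 0, -12.5], "jaw": 2.5},
  {"rot": [0, 0, -2], "xyz": [5, 1, -13], "jaw": 2.5},
  {"rot": [0, 0, -3.2], "xyz": [10.5, 3, -13], "jaw": 2.5},
])

```text
clock: 14.75
eef_pos: [0.5149, -0.2161, 0.1819]
tool_rot: [0.706, 0.709, 0.0, 0.001]
wrist_force: [1.3, 0.5, -2.2]
opening: 0.0321
```

```bash
python3 -c "
from h import *
st();print(delta([.665,.141,.13],.005))"
```

```text
t 14.75 pos [ 0.5149 -0.2161  0.1819] F [ 1.3  0.5 -2.2] op 0.0321
x [-0.004  1.    -0.001] y [1.    0.004 0.002] z [ 0.002 -0.001 -1.   ]
[array([35.64, 15.15,  5.18]), array([ 0.14,  0.07, -0.03])]
```

servo_tool([
  {"rot": [0.1, 0, 0], "xyz": [5.5, 2, 0], "jaw": 2.5},
  {"rot": [0.1, 0, 0], "xyz": [11, 4, 0], "jaw": 2.5},
  {"rot": [0.1, 0, 0], "xyz": [16.5, 6.5, 0], "jaw": 2.5},
  {"rot": [0.1, 0, 0], "xyz": [22, 9, 0], "jaw": 2.5},
  {"rot": [0.1, 0, 0], "xyz": [27.5, 11.5, 0], "jaw": 2.5},
])

```text
clock: 15.38
eef_pos: [0.6287, 0.0609, 0.1811]
tool_rot: [0.705, 0.709, -0.0, -0.0]
wrist_force: [0.7, -1.7, -2.4]
opening: 0.0324
```

```bash
python3 -c "
from h import *
st();print(delta([.665,.141,.13],.005))"
```

```text
t 15.38 pos [0.6287 0.0609 0.1811] F [ 0.7 -1.7 -2.4] op 0.0324
x [-0.006  1.    -0.   ] y [ 1.     0.006 -0.001] z [-0.001 -0.    -1.   ]
[array([7.99, 3.67, 5.1 ]), array([-0.03,  0.  ,  0.04])]
```

servo_tool([
  {"rot": [0, 0, 0], "xyz": [5, 2.3, 1], "jaw": 2.5},
  {"rot": [0, 0, 0], "xyz": [8, 3.6, 3], "jaw": 2.5},
  {"rot": [0, 0, 0], "xyz": [8, 3.6, 5], "jaw": 2.5},
  {"rot": [0, 0, 0], "xyz": [8, 3.6, 5], "jaw": 2.5},
])

```text
clock: 15.88
eef_pos: [0.6627, 0.1385, 0.1286]
tool_rot: [0.705, 0.709, -0.002, -0.001]
wrist_force: [0.7, -0.4, -1.7]
opening: 0.0322
```

```bash
python3 -c "
from h import *
st();print(delta([.665,.141,.112],.005))
i,d=cams.capture('wrist');cv2.imwrite('pics/w6.png',i)
i,d=cams.capture('scene');cv2.imwrite('pics/s6.png',i[150:310,150:400].repeat(3,0).repeat(3,1))"
```

```text
t 15.88 pos [0.6627 0.1385 0.1286] F [ 0.7 -0.4 -1.7] op 0.0322
x [-0.006  1.    -0.001] y [ 1.     0.006 -0.005] z [-0.005 -0.001 -1.   ]
[array([0.25, 0.24, 1.66]), array([-0.27,  0.03,  0.03])]
```

View pics/w6.png

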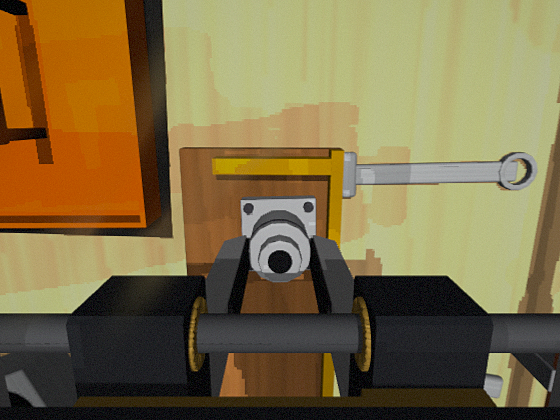

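View pics/s6.png

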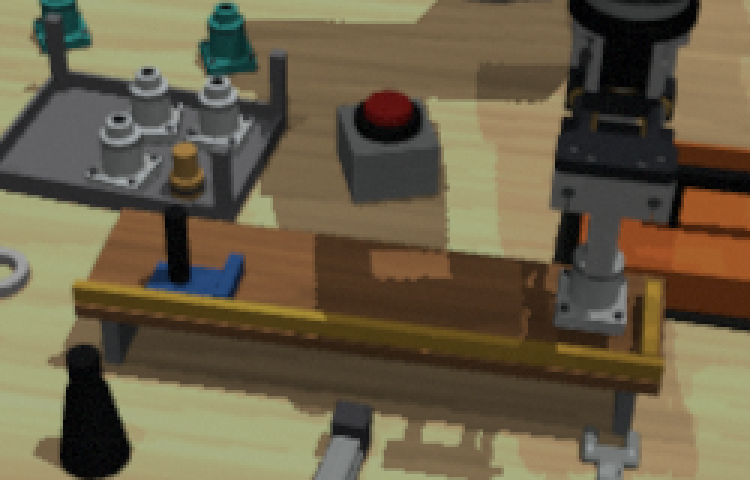

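The valve is held squarely over the board. It is about 8 mm short of the stop and fence (flange top edge at row 198 in the wrist view, stop at row 175). I'll lower it.

servo_tool([
  {"rot": [-0.2, 0, 0], "xyz": [0.2, 0.2, 1], "jaw": 2.5},
  {"rot": [-0.2, 0, 0], "xyz": [0.2, 0.2, 1.6], "jaw": 2.5},
  {"rot": [-0.2, 0, 0], "xyz": [0.2, 0.2, 1.8], "jaw": 2.5},
  {"rot": [-0.2, 0, 0], "xyz": [0.2, 0.2, 1.8], "jaw": 2.5},
])

```text
clock: 16.48
eef_pos: [0.6655, 0.1411, 0.1119]
tool_rot: [0.705, 0.709, 0.001, 0.001]
wrist_force: [0.8, 0.5, -2.6]
opening: 0.0323
```

servo_tool([
  {"rot": [0, 0, 0], "xyz": [0, 0, 0.15], "jaw": 2.5},
  {"rot": [0, 0, 0], "xyz": [0, 0, 0.25], "jaw": 2.5},
  {"rot": [0, 0, 0], "xyz": [0, 0, 0.25], "jaw": 2.5},
])

```text
clock: 16.85
eef_pos: [0.6658, 0.1409, 0.1103]
tool_rot: [0.705, 0.709, 0.001, 0.001]
wrist_force: [-1.9, -2.7, 4.3]
opening: 0.032
```

Touching the board. Next I push +x (tool y) to the fence.

servo_tool([
  {"rot": [0, 0, 0], "xyz": [0, 0.15, 0], "jaw": 2.5},
  {"rot": [0, 0, 0], "xyz": [0, 0.3, 0], "jaw": 2.5},
  {"rot": [0, 0, 0], "xyz": [0, 0.4, 0], "jaw": 2.5},
  {"rot": [0, 0, 0], "xyz": [0, 0.4, 0], "jaw": 2.5},
])

```text
clock: 17.35
eef_pos: [0.6696, 0.1415, 0.1099]
tool_rot: [0.705, 0.709, 0.001, 0.001]
wrist_force: [-3.2, -0.5, 5.6]
opening: 0.0323
```

servo_tool([
  {"rot": [0, 0, 0], "xyz": [0.15, 0, 0], "jaw": 2.5},
  {"rot": [0, 0, 0], "xyz": [0.3, 0, 0], "jaw": 2.5},
  {"rot": [0, 0, 0], "xyz": [0.4, 0, 0], "jaw": 2.5},
  {"rot": [0, 0, 0], "xyz": [0.4, 0, 0], "jaw": 2.5},
])

```text
clock: 17.85
eef_pos: [0.6702, 0.1449, 0.1104]
tool_rot: [0.705, 0.709, 0.001, 0.001]
wrist_force: [-0.3, -4.1, 7.8]
opening: 0.0325
```

servo_tool([
  {"rot": [0, 0, 0], "xyz": [0, 0.1, 0], "jaw": 2.5},
  {"rot": [0, 0, 0], "xyz": [0, 0.15, 0], "jaw": 2.5},
  {"rot": [0, 0, 0], "xyz": [0, 0.15, 0], "jaw": 2.5},
])

```text
clock: 18.23
eef_pos: [0.6713, 0.1451, 0.11]
tool_rot: [0.705, 0.709, 0.001, 0.001]
wrist_force: [-2.5, -3.2, 5.9]
opening: 0.0318
```

servo_tool([
  {"rot": [0, 0, 0], "xyz": [0.1, 0, 0], "jaw": 2.5},
  {"rot": [0, 0, 0], "xyz": [0.15, 0, 0], "jaw": 2.5},
  {"rot": [0, 0, 0], "xyz": [0.15, 0, 0], "jaw": 2.5},
])

```text
clock: 18.6
eef_pos: [0.6715, 0.1464, 0.1103]
tool_rot: [0.705, 0.709, 0.001, 0.001]
wrist_force: [-2.7, -4.9, 7.6]
opening: 0.0319
```

servo_tool([
  {"rot": [0, 0, 0], "xyz": [0.05, 0.1, 0], "jaw": 2.5},
  {"rot": [0, 0, 0], "xyz": [0.1, 0.1, 0], "jaw": 2.5},
  {"rot": [0, 0, 0], "xyz": [0.1, 0.1, 0], "jaw": 2.5},
])

```text
clock: 18.98
eef_pos: [0.672, 0.147, 0.1104]
tool_rot: [0.705, 0.709, 0.0, 0.001]
wrist_force: [-7.4, -6.7, 11.5]
opening: 0.0321
```

servo_tool([
  {"rot": [0, 0, 0], "xyz": [0.05, 0.05, 0], "jaw": 2.5},
  {"rot": [0, 0, 0], "xyz": [0.1, 0.1, 0], "jaw": 2.5},
  {"rot": [0, 0, 0], "xyz": [0.1, 0.1, 0], "jaw": 2.5},
])

```text
clock: 19.35
eef_pos: [0.6724, 0.1476, 0.1106]
tool_rot: [0.705, 0.709, -0.001, 0.001]
wrist_force: [-13.3, -8.4, 15.3]
opening: 0.0324
```

Contact is felt on both faces near TCP (0.672, 0.147). Release, rise and look.

servo_tool([
  {"rot": [0, 0, 0], "xyz": [0, 0, 0], "jaw": 4},
  {"rot": [0, 0, 0], "xyz": [0, 0, 0], "jaw": 5},
  {"rot": [0, 0, 0], "xyz": [0, -0.1, 0], "jaw": 5},
  {"rot": [0, 0, 0], "xyz": [0, -0.1, -5], "jaw": 5},
  {"rot": [0, 0, 0], "xyz": [0, -0.1, -10], "jaw": 5},
])

```text
clock: 19.98
eef_pos: [0.6716, 0.1488, 0.2104]
tool_rot: [0.705, 0.709, 0.0, 0.0]
wrist_force: [-0.3, -0.1, 0.2]
opening: 0.0498
```

servo_tool([
  {"rot": [0, 0, 0], "xyz": [-5, -3, -3], "jaw": 5},
  {"rot": [0, 0, 0], "xyz": [-10, -5, -5], "jaw": 5},
  {"rot": [0, 0, 0], "xyz": [-15, -8, -5], "jaw": 5},
])

```text
clock: 20.35
eef_pos: [0.5923, -0.0031, 0.261]
tool_rot: [0.705, 0.709, 0.002, 0.002]
wrist_force: [1.1, -0.2, -0.5]
opening: 0.0499
```

```bash
python3 -c "
from h import *
st();print(delta([.456,-.305,.25],np.radians(-12)))
i,d=cams.capture('wrist');cv2.imwrite('pics/w7.png',i)
i,d=cams.capture('top');cv2.imwrite('pics/t7.png',i);cv2.imwrite('pics/t7b.png',i[135:330,190:460].repeat(2,0).repeat(2,1))
"
```

```text
t 20.35 pos [ 0.5923 -0.0031  0.261 ] F [ 1.1 -0.2 -0.5] op 0.0499
x [-0.006  1.    -0.   ] y [1.    0.006 0.005] z [ 0.005 -0.    -1.   ]
[array([-30.11, -13.82,   1.04]), array([ 0.28, -0.02, 12.35])]
```

View pics/w7.png

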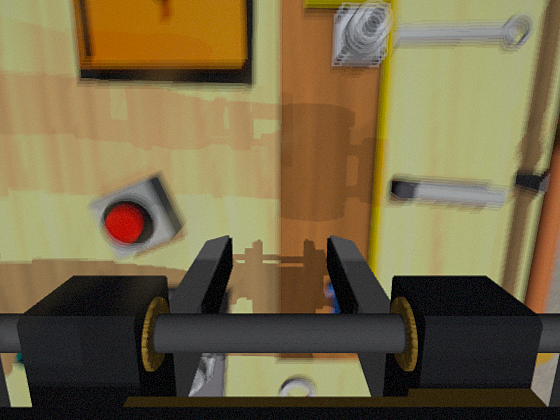

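View pics/t7b.png

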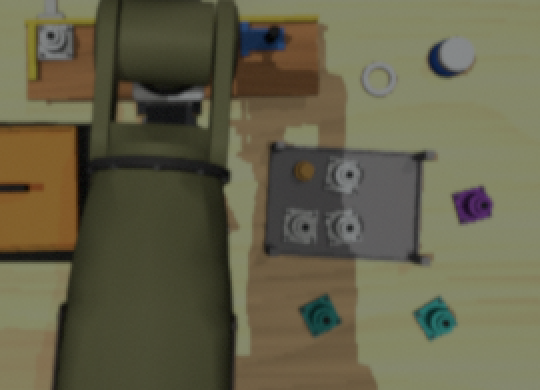

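Valve 1 sits square in the corner at (360,35). The remaining three and the adaptor are unmoved. Next is C at (0.487,-0.250), -12°.

```bash
python3 -c "
from h import *
print(delta([.487,-.2505,.12],np.radians(-12)))
"
```

```text
[array([-24.48, -10.48,  14.01]), array([ 0.16,  0.02, 12.11])]
```

servo_tool([
  {"rot": [0.1, 0, 3], "xyz": [-5, -2.5, 1], "jaw": 5},
  {"rot": [0.1, 0, 7], "xyz": [-10, -5, 2], "jaw": 5},
  {"rot": [0.1, 0, 12.1], "xyz": [-15, -7.5, 4], "jaw": 5},
  {"rot": [0.1, 0, 12.1], "xyz": [-20, -10, 7], "jaw": 5},
  {"rot": [0.1, 0, 12.1], "xyz": [-24.5, -10.5, 10], "jaw": 5},
])

```text
clock: 21.08
eef_pos: [0.4886, -0.2486, 0.1587]
tool_rot: [0.776, 0.631, 0.0, 0.0]
wrist_force: [0.6, 0.7, 1.2]
opening: 0.0498
```

servo_tool([
  {"rot": [0, 0, 0], "xyz": [0, 0, 3], "jaw": 5},
  {"rot": [0, 0, 0], "xyz": [0, 0, 4], "jaw": 5},
])

```text
clock: 21.32
eef_pos: [0.4888, -0.2469, 0.1175]
tool_rot: [0.776, 0.631, -0.0, -0.001]
wrist_force: [-0.7, 0.2, 0.8]
opening: 0.05
```

```bash
python3 -c "
from h import *
st();print(delta([.487,-.2505,.048],np.radians(-12)))
"
```

```text
t 21.32 pos [ 0.4888 -0.2469  0.1175] F [-0.7  0.2  0.8] op 0.05
x [0.204 0.979 0.001] y [ 0.979 -0.204 -0.002] z [-0.002  0.002 -1.   ]
[array([-0.4 , -0.09,  6.95]), array([-0.14, -0.07,  0.21])]
```

servo_tool([
  {"rot": [0, 0, 0.2], "xyz": [-0.3, -0.1, 3.5], "jaw": 5},
  {"rot": [0, 0, 0.2], "xyz": [-0.3, -0.1, 6.8], "jaw": 5},
  {"rot": [0, 0, 0.2], "xyz": [-0.3, -0.1, 6.9], "jaw": 4},
  {"rot": [0, 0, 0.2], "xyz": [-0.3, -0.1, 6.9], "jaw": 2.5},
  {"rot": [0, 0, 0.2], "xyz": [-0.3, -0.1, 6.9], "jaw": 2.5},
])

```text
clock: 21.95
eef_pos: [0.4883, -0.2502, 0.0516]
tool_rot: [0.777, 0.63, 0.0, 0.001]
wrist_force: [-0.5, 0.7, 1.1]
opening: 0.0326
```

servo_tool([
  {"rot": [0, 0, 0], "xyz": [0, 0, 0], "jaw": 2.5},
])

```text
clock: 22.08
eef_pos: [0.4882, -0.2503, 0.0515]
tool_rot: [0.777, 0.63, 0.0, 0.001]
wrist_force: [-0.5, 1.6, 6.5]
opening: 0.0323
```

```bash
python3 -c "
from h import *
st()
"
```

```text
t 22.07 pos [ 0.4882 -0.2503  0.0515] F [-0.5  1.6  6.5] op 0.0323
x [ 0.207  0.978 -0.   ] y [ 0.978 -0.207  0.002] z [ 0.002 -0.001 -1.   ]
```

servo_tool([
  {"rot": [0, 0, 0], "xyz": [0, 0, -3], "jaw": 2.5},
  {"rot": [0, 0, 0], "xyz": [0, 0, -8.5], "jaw": 2.5},
  {"rot": [0, 0, -3], "xyz": [0, 0, -13], "jaw": 2.5},
  {"rot": [0, 0, -8], "xyz": [5, 1.5, -13], "jaw": 2.5},
  {"rot": [0, 0, -12.2], "xyz": [10, 4, -13], "jaw": 2.5},
])

```text
clock: 22.7
eef_pos: [0.5479, -0.1598, 0.1813]
tool_rot: [0.705, 0.709, 0.0, 0.001]
wrist_force: [0.4, 0.2, -2.4]
opening: 0.0324
```

```bash
python3 -c "
from h import *
st();print(delta([.666,.094,.13],.005))"
```

```text
t 22.7 pos [ 0.5479 -0.1598  0.1813] F [ 0.4  0.2 -2.4] op 0.0324
x [-0.005  1.    -0.   ] y [1.    0.005 0.001] z [ 0.001 -0.    -1.   ]
[array([25.32, 11.93,  5.14]), array([ 0.08,  0.02, -0.01])]
```

servo_tool([
  {"rot": [0, 0, 0], "xyz": [5.5, 2.3, 0], "jaw": 2.5},
  {"rot": [0, 0, 0], "xyz": [11, 4.8, 0], "jaw": 2.5},
  {"rot": [0, 0, 0], "xyz": [16.5, 7.5, 0], "jaw": 2.5},
  {"rot": [0, 0, 0], "xyz": [22, 10, 0], "jaw": 2.5},
  {"rot": [0, 0, 0], "xyz": [25.3, 11.9, 1], "jaw": 2.5},
])

```text
clock: 23.32
eef_pos: [0.6662, 0.0957, 0.1709]
tool_rot: [0.705, 0.709, 0.001, 0.0]
wrist_force: [-0.7, -1.0, -2.4]
opening: 0.0323
```

servo_tool([
  {"rot": [0, 0, 0], "xyz": [0, 0, 3], "jaw": 2.5},
  {"rot": [0, 0, 0], "xyz": [0, 0, 5], "jaw": 2.5},
  {"rot": [0, 0, 0], "xyz": [0, 0, 5], "jaw": 2.5},
])

```text
clock: 23.7
eef_pos: [0.6647, 0.0924, 0.1189]
tool_rot: [0.706, 0.708, -0.001, -0.001]
wrist_force: [0.7, -0.2, -1.9]
opening: 0.0323
```

```bash
python3 -c "
from h import *
st();print(delta([.666,.094,.11],.005))
i,d=cams.capture('wrist');cv2.imwrite('pics/w8.png',i)"
```

```text
t 23.7 pos [0.6647 0.0924 0.1189] F [ 0.7 -0.2 -1.9] op 0.0323
x [-0.003  1.    -0.   ] y [ 1.     0.003 -0.003] z [-0.003 -0.    -1.   ]
[array([0.16, 0.13, 0.88]), array([-0.16,  0.01, -0.09])]
```

View pics/w8.png

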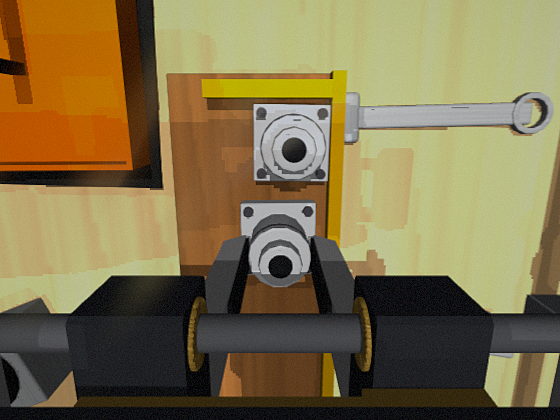

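Valve 1 is square in the corner (290,145). Valve 2 is held about 9 mm below it and 6 mm off the fence. Lower and push.

servo_tool([
  {"rot": [0, 0, 0], "xyz": [0.1, 0.1, 0.7], "jaw": 2.5},
  {"rot": [0, 0, 0], "xyz": [0.1, 0.1, 0.95], "jaw": 2.5},
  {"rot": [0, 0, 0], "xyz": [0.1, 0.1, 0.95], "jaw": 2.5},
])

```text
clock: 24.12
eef_pos: [0.6664, 0.0939, 0.1108]
tool_rot: [0.706, 0.708, 0.0, -0.0]
wrist_force: [-1.3, 0.4, -2.3]
opening: 0.0322
```

servo_tool([
  {"rot": [0, 0, 0], "xyz": [0.2, 0.2, 0], "jaw": 2.5},
  {"rot": [0, 0, 0], "xyz": [0.4, 0.4, 0], "jaw": 2.5},
  {"rot": [0, 0, 0], "xyz": [0.5, 0.5, 0], "jaw": 2.5},
  {"rot": [0, 0, 0], "xyz": [0.5, 0.5, 0], "jaw": 2.5},
])

```text
clock: 24.62
eef_pos: [0.6714, 0.0991, 0.1107]
tool_rot: [0.706, 0.709, 0.0, -0.0]
wrist_force: [-0.4, 0.1, -2.3]
opening: 0.0326
```

servo_tool([
  {"rot": [0, 0, 0], "xyz": [0, 0, 0.1], "jaw": 2.5},
  {"rot": [0, 0, 0], "xyz": [0.1, 0.05, 0.15], "jaw": 2.5},
  {"rot": [0, 0, 0], "xyz": [0.2, 0.05, 0.15], "jaw": 2.5},
  {"rot": [0, 0, 0], "xyz": [0.2, 0.05, 0.15], "jaw": 2.5},
])

```text
clock: 25.12
eef_pos: [0.6723, 0.1007, 0.1102]
tool_rot: [0.706, 0.708, 0.0, 0.001]
wrist_force: [-2.2, -3.6, 5.4]
opening: 0.0326
```

servo_tool([
  {"rot": [0, 0, 0], "xyz": [0.05, 0.05, 0], "jaw": 2.5},
  {"rot": [0, 0, 0], "xyz": [0.1, 0.05, 0], "jaw": 2.5},
  {"rot": [0, 0, 0], "xyz": [0.1, 0.05, 0], "jaw": 2.5},
])

```text
clock: 25.5
eef_pos: [0.6726, 0.1014, 0.1103]
tool_rot: [0.706, 0.708, 0.0, 0.001]
wrist_force: [-5.2, -4.2, 7.5]
opening: 0.0324
```

servo_tool([
  {"rot": [0, 0, 0], "xyz": [0.05, 0.05, 0], "jaw": 2.5},
  {"rot": [0, 0, 0], "xyz": [0.1, 0.05, 0], "jaw": 2.5},
  {"rot": [0, 0, 0], "xyz": [0.1, 0.05, 0], "jaw": 2.5},
])

```text
clock: 25.88
eef_pos: [0.6728, 0.102, 0.1105]
tool_rot: [0.706, 0.708, -0.0, 0.0]
wrist_force: [-8.2, -6.3, 12.0]
opening: 0.0321
```

servo_tool([
  {"rot": [0, 0, 0], "xyz": [0, 0, 0], "jaw": 4},
  {"rot": [0, 0, 0], "xyz": [0, 0, 0], "jaw": 5},
  {"rot": [0, 0, 0], "xyz": [0, -0.1, 0], "jaw": 5},
  {"rot": [0, 0, 0], "xyz": [0, -0.1, -5], "jaw": 5},
  {"rot": [0, 0, 0], "xyz": [0, -0.1, -10], "jaw": 5},
])

```text
clock: 26.5
eef_pos: [0.6716, 0.1031, 0.2102]
tool_rot: [0.706, 0.709, -0.0, -0.0]
wrist_force: [0.4, -0.2, 0.3]
opening: 0.0502
```

servo_tool([
  {"rot": [0, 0, 0], "xyz": [-5, -3, -3], "jaw": 5},
  {"rot": [0, 0, 0], "xyz": [-10, -5, -3], "jaw": 5},
  {"rot": [0, 0, 0], "xyz": [-15, -8, -3], "jaw": 5},
])

```text
clock: 26.88
eef_pos: [0.5917, -0.0487, 0.2394]
tool_rot: [0.706, 0.709, 0.0, 0.0]
wrist_force: [0.7, -0.6, 0.9]
opening: 0.0498
```

```bash
python3 -c "
from h import *
st();print('B',delta([.415,-.249,.12],np.radians(8.6)))
i,d=cams.capture('wrist');cv2.imwrite('pics/w9.png',i)
i,d=cams.capture('top');cv2.imwrite('pics/t9.png',i);cv2.imwrite('pics/t9b.png',i[135:330,190:460].repeat(2,0).repeat(2,1))
"
```

```text
t 26.88 pos [ 0.5917 -0.0487  0.2394] F [ 0.7 -0.6  0.9] op 0.0498
x [-0.004  1.     0.   ] y [1.    0.004 0.001] z [ 0.001  0.    -1.   ]
B [array([-19.95, -17.77,  11.93]), array([ 0.05,  0.  , -8.35])]
```

View pics/t9b.png

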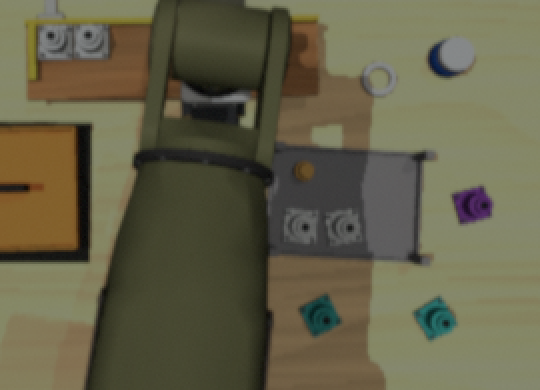

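View pics/w9.png

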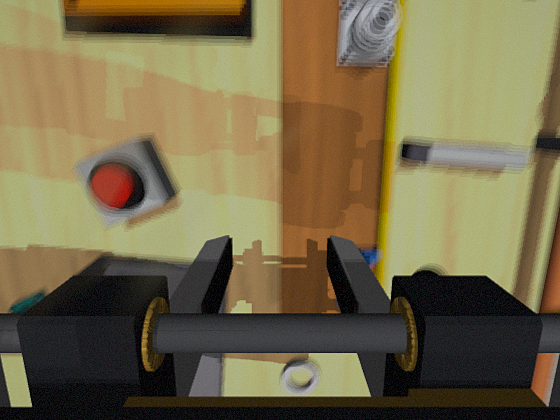

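Two valves are side by side. A and B are unmoved in the tray. Next is B.

servo_tool([
  {"rot": [0, 0, -2], "xyz": [-3.5, -4, 1], "jaw": 5},
  {"rot": [0, 0, -4], "xyz": [-7.5, -8, 2], "jaw": 5},
  {"rot": [0, 0, -6], "xyz": [-11.5, -12, 4], "jaw": 5},
  {"rot": [0, 0, -8.3], "xyz": [-15.5, -16, 6], "jaw": 5},
  {"rot": [0, 0, -8.3], "xyz": [-20, -17.8, 9], "jaw": 5},
])

```text
clock: 27.6
eef_pos: [0.4146, -0.2489, 0.1495]
tool_rot: [0.652, 0.758, 0.0, 0.001]
wrist_force: [1.4, 0.2, 0.7]
opening: 0.0499
```

servo_tool([
  {"rot": [0, 0, 0], "xyz": [0, 0, 3], "jaw": 5},
  {"rot": [0, 0, 0], "xyz": [0, 0, 3], "jaw": 5},
])

```text
clock: 27.85
eef_pos: [0.4147, -0.2475, 0.1178]
tool_rot: [0.653, 0.758, -0.0, -0.002]
wrist_force: [0.3, -0.2, 0.2]
opening: 0.0499
```

```bash
python3 -c "
from h import *
st();print(delta([.415,-.249,.048],np.radians(8.6)))
"
```

```text
t 27.85 pos [ 0.4147 -0.2475  0.1178] F [ 0.3 -0.2  0.2] op 0.0499
x [-0.148  0.989  0.003] y [ 0.989  0.148 -0.002] z [-0.003  0.002 -1.   ]
[array([-0.17,  0.02,  6.98]), array([-0.13, -0.15, -0.1 ])]
```

servo_tool([
  {"rot": [0, 0, 0], "xyz": [-0.1, 0, 3.5], "jaw": 5},
  {"rot": [0, 0, 0], "xyz": [-0.1, 0, 6.9], "jaw": 5},
  {"rot": [0, 0, 0], "xyz": [-0.1, 0, 6.9], "jaw": 4},
  {"rot": [0, 0, 0], "xyz": [-0.1, 0, 6.9], "jaw": 2.5},
  {"rot": [0, 0, 0], "xyz": [-0.1, 0, 6.9], "jaw": 2.5},
])

```text
clock: 28.48
eef_pos: [0.4164, -0.2494, 0.0519]
tool_rot: [0.652, 0.758, 0.0, 0.001]
wrist_force: [-0.5, 0.4, 4.5]
opening: 0.0324
```

servo_tool([
  {"rot": [0, 0, 0], "xyz": [0, 0, 0], "jaw": 2.5},
])

```text
clock: 28.6
eef_pos: [0.4163, -0.2495, 0.0517]
tool_rot: [0.653, 0.758, 0.0, 0.001]
wrist_force: [-1.2, 0.4, 9.1]
opening: 0.032
```

servo_tool([
  {"rot": [0, 0, 0], "xyz": [0, 0, -3], "jaw": 2.5},
  {"rot": [0, 0, 0], "xyz": [0, 0, -8.5], "jaw": 2.5},
  {"rot": [0, 0, 3], "xyz": [0, 0, -13], "jaw": 2.5},
  {"rot": [0, 0, 6], "xyz": [4, 3, -13], "jaw": 2.5},
  {"rot": [0, 0, 8.3], "xyz": [8, 7, -13], "jaw": 2.5},
])

```text
clock: 29.22
eef_pos: [0.4733, -0.1588, 0.1816]
tool_rot: [0.707, 0.707, 0.0, 0.001]
wrist_force: [-0.2, -0.3, -1.8]
opening: 0.0325
```

```bash
python3 -c "
from h import *
st();print(delta([.667,.048,.13],.005))"
```

```text
t 29.23 pos [ 0.4733 -0.1588  0.1816] F [-0.2 -0.3 -1.8] op 0.0325
x [-0.001  1.    -0.001] y [1.    0.001 0.002] z [ 0.002 -0.001 -1.   ]
[array([20.67, 19.38,  5.18]), array([ 0.11,  0.04, -0.25])]
```

servo_tool([
  {"rot": [0, 0, -0.2], "xyz": [4, 4, 0], "jaw": 2.5},
  {"rot": [0, 0, -0.2], "xyz": [8.3, 8, 0], "jaw": 2.5},
  {"rot": [0, 0, -0.2], "xyz": [12.5, 12, 0], "jaw": 2.5},
  {"rot": [0, 0, -0.2], "xyz": [17, 16, 0], "jaw": 2.5},
  {"rot": [0, 0, -0.2], "xyz": [20.7, 19.4, 1], "jaw": 2.5},
])

```text
clock: 29.85
eef_pos: [0.6674, 0.0502, 0.1714]
tool_rot: [0.704, 0.71, 0.001, 0.001]
wrist_force: [-0.3, -0.4, -1.7]
opening: 0.0322
```

servo_tool([
  {"rot": [0, 0, 0], "xyz": [0, 0, 3], "jaw": 2.5},
  {"rot": [0, 0, 0], "xyz": [0, 0, 5], "jaw": 2.5},
  {"rot": [0, 0, 0], "xyz": [0, 0, 5], "jaw": 2.5},
])

```text
clock: 30.22
eef_pos: [0.6652, 0.0477, 0.1192]
tool_rot: [0.705, 0.71, -0.001, -0.001]
wrist_force: [0.2, -0.2, -0.4]
opening: 0.0323
```

```bash
python3 -c "
from h import *
st();print(delta([.667,.048,.110],.005))
i,d=cams.capture('wrist');cv2.imwrite('pics/w10.png',i)"
```

```text
t 30.23 pos [0.6652 0.0477 0.1192] F [ 0.2 -0.2 -0.4] op 0.0323
x [-0.007  1.     0.   ] y [ 1.     0.007 -0.002] z [-0.002  0.    -1.   ]
[array([0.02, 0.18, 0.92]), array([-0.14, -0.01,  0.11])]
```

View pics/w10.png

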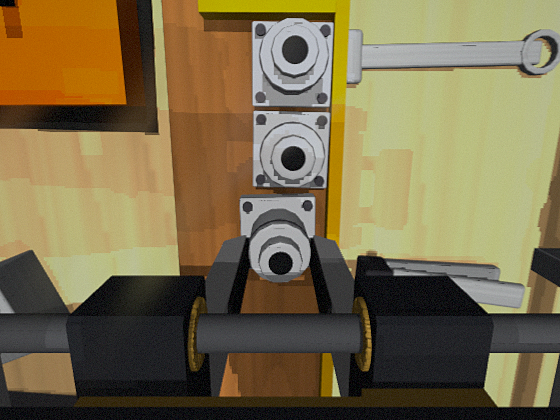

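Valves 1 and 2 stand square at (292,60) and (292,150), with about 3 mm between them, which pushing will close. Lower valve 3.

servo_tool([
  {"rot": [0, 0, 0], "xyz": [0, 0.2, 0.7], "jaw": 2.5},
  {"rot": [0, 0, 0], "xyz": [0, 0.2, 1.05], "jaw": 2.5},
  {"rot": [0, 0, 0], "xyz": [0, 0.2, 1.05], "jaw": 2.5},
])

```text
clock: 30.65
eef_pos: [0.6681, 0.0481, 0.11]
tool_rot: [0.705, 0.71, 0.0, 0.0]
wrist_force: [-0.0, -0.0, -0.9]
opening: 0.0322
```

servo_tool([
  {"rot": [0, 0, 0], "xyz": [0.2, 0.2, 0], "jaw": 2.5},
  {"rot": [0, 0, 0], "xyz": [0.4, 0.4, 0], "jaw": 2.5},
  {"rot": [0, 0, 0], "xyz": [0.5, 0.5, 0], "jaw": 2.5},
  {"rot": [0, 0, 0], "xyz": [0.5, 0.5, 0], "jaw": 2.5},
])

```text
clock: 31.15
eef_pos: [0.6728, 0.053, 0.1102]
tool_rot: [0.704, 0.71, -0.0, -0.0]
wrist_force: [-5.8, -3.8, 4.6]
opening: 0.0324
```

servo_tool([
  {"rot": [0, 0, 0], "xyz": [0.1, 0.05, 0.05], "jaw": 2.5},
  {"rot": [0, 0, 0], "xyz": [0.2, 0.1, 0.05], "jaw": 2.5},
  {"rot": [0, 0, 0], "xyz": [0.3, 0.1, 0.05], "jaw": 2.5},
  {"rot": [0, 0, 0], "xyz": [0.3, 0.1, 0.05], "jaw": 2.5},
])

```text
clock: 31.65
eef_pos: [0.6733, 0.0549, 0.1106]
tool_rot: [0.705, 0.709, -0.001, 0.0]
wrist_force: [-13.0, -9.7, 13.7]
opening: 0.0321
```

servo_tool([
  {"rot": [0, 0, 0], "xyz": [0.05, 0, 0], "jaw": 2.5},
  {"rot": [0, 0, 0], "xyz": [0.1, 0, 0], "jaw": 2.5},
  {"rot": [0, 0, 0], "xyz": [0.1, 0, 0], "jaw": 2.5},
])

```text
clock: 32.02
eef_pos: [0.6734, 0.0555, 0.1108]
tool_rot: [0.705, 0.709, -0.001, 0.0]
wrist_force: [-13.9, -12.1, 16.2]
opening: 0.0323
```

servo_tool([
  {"rot": [0, 0, 0], "xyz": [0, 0, 0], "jaw": 4},
  {"rot": [0, 0, 0], "xyz": [0, 0, 0], "jaw": 5},
  {"rot": [0, 0, 0], "xyz": [0, -0.1, 0], "jaw": 5},
  {"rot": [0, 0, 0], "xyz": [0, -0.1, -5], "jaw": 5},
  {"rot": [0, 0, 0], "xyz": [0, -0.1, -10], "jaw": 5},
])

```text
clock: 32.65
eef_pos: [0.6727, 0.0575, 0.2102]
tool_rot: [0.704, 0.71, -0.0, -0.0]
wrist_force: [-0.2, 0.0, 0.8]
opening: 0.0499
```

servo_tool([
  {"rot": [0, 0, 0], "xyz": [-4, -4, -3], "jaw": 5},
  {"rot": [0, 0, 0], "xyz": [-8, -8.5, -4], "jaw": 5},
  {"rot": [0, 0, 0], "xyz": [-12, -13, -4], "jaw": 5},
])

```text
clock: 33.02
eef_pos: [0.5426, -0.0646, 0.2501]
tool_rot: [0.704, 0.71, 0.001, 0.001]
wrist_force: [0.3, -1.1, 0.5]
opening: 0.0501
```

```bash
python3 -c "
from h import *
st();print('A',delta([.417,-.1884,.12],np.radians(-5)))
i,d=cams.capture('top');cv2.imwrite('pics/t11.png',i);cv2.imwrite('pics/t11b.png',i[135:330,190:460].repeat(2,0).repeat(2,1))
"
```

```text
t 33.02 pos [ 0.5426 -0.0646  0.2501] F [ 0.3 -1.1  0.5] op 0.0501
x [-0.008  1.    -0.   ] y [1.    0.008 0.002] z [ 0.002 -0.    -1.   ]
A [array([-12.28, -12.68,  12.99]), array([0.12, 0.01, 5.46])]
```

View pics/t11b.png

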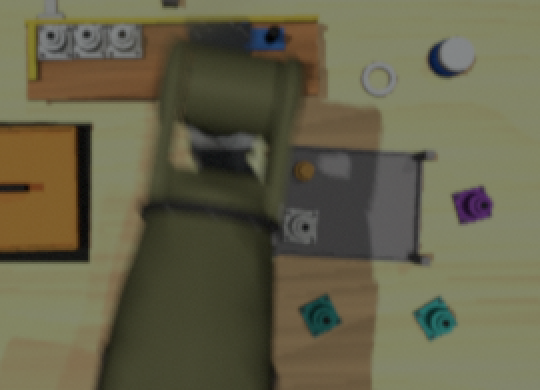

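Three valves are in the row and A is still at its place (crop 300,226). Fetching A.

servo_tool([
  {"rot": [0, 0, 2], "xyz": [-4, -4, 1], "jaw": 5},
  {"rot": [0, 0, 4], "xyz": [-8, -8, 3], "jaw": 5},
  {"rot": [0, 0, 5.4], "xyz": [-12.3, -12, 5], "jaw": 5},
  {"rot": [0, 0, 5.4], "xyz": [-12.3, -12.7, 9], "jaw": 5},
  {"rot": [0, 0, 5.4], "xyz": [-12.3, -12.7, 13], "jaw": 5},
])

```text
clock: 33.7
eef_pos: [0.4173, -0.1882, 0.1185]
tool_rot: [0.738, 0.675, 0.0, 0.001]
wrist_force: [1.0, 0.5, 0.3]
opening: 0.05
```

servo_tool([
  {"rot": [0, 0, 0], "xyz": [0, 0, 0], "jaw": 5},
])

```text
clock: 33.83
eef_pos: [0.4167, -0.187, 0.1175]
tool_rot: [0.737, 0.676, -0.001, -0.002]
wrist_force: [-0.3, 0.1, -0.2]
opening: 0.0502
```

```bash
python3 -c "
from h import *
st();print(delta([.417,-.1884,.048],np.radians(-5)))
"
```

```text
t 33.83 pos [ 0.4167 -0.187   0.1175] F [-0.3  0.1 -0.2] op 0.0502
x [0.087 0.996 0.002] y [ 0.996 -0.087 -0.004] z [-0.004  0.002 -1.   ]
[array([-0.15,  0.07,  6.95]), array([-0.23, -0.11,  0.02])]
```

servo_tool([
  {"rot": [0, 0, 0], "xyz": [-0.1, 0, 3.5], "jaw": 5},
  {"rot": [0, 0, 0], "xyz": [-0.1, 0, 6.9], "jaw": 5},
  {"rot": [0, 0, 0], "xyz": [-0.1, 0, 6.9], "jaw": 4},
  {"rot": [0, 0, 0], "xyz": [-0.1, 0, 6.9], "jaw": 2.5},
  {"rot": [0, 0, 0], "xyz": [-0.1, 0, 6.9], "jaw": 2.5},
])

```text
clock: 34.45
eef_pos: [0.4185, -0.189, 0.0519]
tool_rot: [0.737, 0.676, 0.0, 0.001]
wrist_force: [-2.8, 0.6, 6.8]
opening: 0.0317
```

servo_tool([
  {"rot": [0, 0, 0], "xyz": [0, 0, 0], "jaw": 2.5},
])

```text
clock: 34.58
eef_pos: [0.4185, -0.189, 0.0519]
tool_rot: [0.737, 0.676, 0.0, 0.001]
wrist_force: [-2.0, 1.2, 9.3]
opening: 0.0321
```

servo_tool([
  {"rot": [0, 0, 0], "xyz": [0, 0, -3], "jaw": 2.5},
  {"rot": [0, 0, 0], "xyz": [0, 0, -8.5], "jaw": 2.5},
  {"rot": [0, 0, -3], "xyz": [0, 0, -13], "jaw": 2.5},
  {"rot": [0, 0, -5.3], "xyz": [2, 4.5, -13], "jaw": 2.5},
  {"rot": [0, 0, -5.3], "xyz": [5, 9, -13], "jaw": 2.5},
])

```text
clock: 35.2
eef_pos: [0.513, -0.1466, 0.1821]
tool_rot: [0.705, 0.709, 0.001, 0.001]
wrist_force: [-0.5, -0.7, -2.8]
opening: 0.0321
```

```bash
python3 -c "
from h import *
st();print(delta([.667,.001,.13],.005))"
```

```text
t 35.2 pos [ 0.513  -0.1466  0.1821] F [-0.5 -0.7 -2.8] op 0.0321
x [-0.005  1.    -0.001] y [1.    0.005 0.003] z [ 0.003 -0.001 -1.   ]
[array([14.69, 15.45,  5.24]), array([ 0.16,  0.05, -0.01])]
```

servo_tool([
  {"rot": [0, 0, 0], "xyz": [4, 4.2, 0], "jaw": 2.5},
  {"rot": [0, 0, 0], "xyz": [8, 8.4, 0], "jaw": 2.5},
  {"rot": [0, 0, 0], "xyz": [12, 12.6, 0], "jaw": 2.5},
  {"rot": [0, 0, 0], "xyz": [14.7, 15.5, 1], "jaw": 2.5},
  {"rot": [0, 0, 0], "xyz": [14.7, 15.5, 5], "jaw": 2.5},
])

```text
clock: 35.83
eef_pos: [0.6681, 0.0036, 0.1319]
tool_rot: [0.704, 0.71, 0.002, 0.002]
wrist_force: [1.0, -0.8, -2.4]
opening: 0.0323
```

servo_tool([
  {"rot": [0, 0, 0], "xyz": [0, 0, 1], "jaw": 2.5},
  {"rot": [0, 0, 0], "xyz": [0, 0, 1], "jaw": 2.5},
])

```text
clock: 36.08
eef_pos: [0.6657, 0.0009, 0.1209]
tool_rot: [0.705, 0.709, 0.0, -0.0]
wrist_force: [0.0, -0.1, -2.2]
opening: 0.0321
```

```bash
python3 -c "
from h import *
st();print(delta([.668,.001,.1095],.005))
i,d=cams.capture('wrist');cv2.imwrite('pics/w12.png',i)"
```

```text
t 36.08 pos [0.6657 0.0009 0.1209] F [ 0.  -0.1 -2.2] op 0.0321
x [-0.005  1.     0.   ] y [ 1.     0.005 -0.   ] z [-0.  0. -1.]
[array([0.01, 0.23, 1.14]), array([-0.  , -0.01,  0.01])]
```

View pics/w12.png

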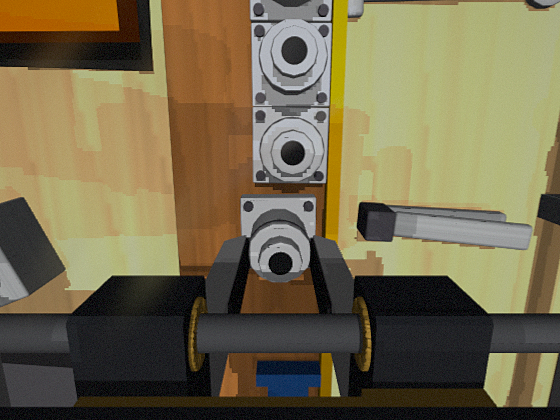

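The first three valves are now tight and square along the fence. Valve 4 is held at (280,230). Lower and push.

servo_tool([
  {"rot": [0, 0, 0], "xyz": [0, 0.2, 0.8], "jaw": 2.5},
  {"rot": [0, 0, 0], "xyz": [0, 0.2, 1.2], "jaw": 2.5},
  {"rot": [0, 0, 0], "xyz": [0, 0.2, 1.2], "jaw": 2.5},
])

```text
clock: 36.5
eef_pos: [0.6679, 0.0011, 0.1092]
tool_rot: [0.705, 0.709, 0.0, 0.0]
wrist_force: [-2.8, 0.7, 4.9]
opening: 0.0323
```

servo_tool([
  {"rot": [0, 0, 0], "xyz": [0.2, 0.2, 0], "jaw": 2.5},
  {"rot": [0, 0, 0], "xyz": [0.4, 0.4, 0], "jaw": 2.5},
  {"rot": [0, 0, 0], "xyz": [0.6, 0.5, 0], "jaw": 2.5},
  {"rot": [0, 0, 0], "xyz": [0.6, 0.5, 0], "jaw": 2.5},
])

```text
clock: 37.0
eef_pos: [0.6725, 0.0061, 0.1096]
tool_rot: [0.705, 0.709, -0.001, 0.0]
wrist_force: [-10.5, -7.7, 13.1]
opening: 0.0324
```

servo_tool([
  {"rot": [0, 0, 0], "xyz": [0.1, 0.05, 0], "jaw": 2.5},
  {"rot": [0, 0, 0], "xyz": [0.2, 0.05, 0], "jaw": 2.5},
  {"rot": [0, 0, 0], "xyz": [0.25, 0.05, 0], "jaw": 2.5},
  {"rot": [0, 0, 0], "xyz": [0.25, 0.05, 0], "jaw": 2.5},
])

```text
clock: 37.5
eef_pos: [0.6726, 0.0077, 0.1102]
tool_rot: [0.705, 0.709, -0.002, 0.001]
wrist_force: [-16.5, -12.4, 18.7]
opening: 0.0322
```

servo_tool([
  {"rot": [0, 0, 0], "xyz": [0, 0, 0], "jaw": 4},
  {"rot": [0, 0, 0], "xyz": [0, 0, 0], "jaw": 5},
  {"rot": [0, 0, 0], "xyz": [0, -0.1, 0], "jaw": 5},
  {"rot": [0, 0, 0], "xyz": [0, -0.1, -5], "jaw": 5},
  {"rot": [0, 0, 0], "xyz": [0, -0.1, -10], "jaw": 5},
])

```text
clock: 38.12
eef_pos: [0.672, 0.01, 0.2091]
tool_rot: [0.705, 0.709, -0.0, -0.0]
wrist_force: [0.4, 0.1, 1.3]
opening: 0.0499
```

servo_tool([
  {"rot": [0, 0, 10], "xyz": [-5, 0, 0], "jaw": 5},
  {"rot": [0, 0, 20], "xyz": [-10, 0, 0], "jaw": 5},
  {"rot": [0, 0, 30], "xyz": [-14, 0, 0], "jaw": 5},
  {"rot": [0, 0, 40], "xyz": [-16, 0, 0], "jaw": 5},
  {"rot": [0, 0, 50], "xyz": [-16, 0, 0], "jaw": 5},
])

```text
clock: 38.75
eef_pos: [0.673, -0.1518, 0.2078]
tool_rot: [0.94, 0.341, -0.0, -0.0]
wrist_force: [0.1, 0.3, 0.4]
opening: 0.0497
```

servo_tool([
  {"rot": [0, 0, 10], "xyz": [0, 0, 0], "jaw": 5},
  {"rot": [0, 0, 20], "xyz": [0, 0, 0], "jaw": 5},
  {"rot": [0, 0, 30], "xyz": [0, 0, 0], "jaw": 5},
  {"rot": [0, 0, 40], "xyz": [0, 0, 0], "jaw": 5},
  {"rot": [0, 0, 40], "xyz": [0, 0, 0], "jaw": 5},
])

```text
clock: 39.38
eef_pos: [0.6732, -0.1501, 0.208]
tool_rot: [1.0, 0.003, -0.0, -0.0]
wrist_force: [0.5, 0.0, 0.2]
opening: 0.0504
```

```bash
python3 -c "
from h import *
st();print(delta([.672,-.146,.16],np.radians(90.3)))
i,d=cams.capture('wrist');cv2.imwrite('pics/w13.png',i)
i,d=cams.capture('top');cv2.imwrite('pics/t13b.png',i[135:330,190:460].repeat(2,0).repeat(2,1))"
```

```text
t 39.38 pos [ 0.6732 -0.1501  0.208 ] F [0.5 0.  0.2] op 0.0504
x [ 1.     0.007 -0.   ] y [ 0.007 -1.    -0.   ] z [-0.  0. -1.]
[array([-0.12, -0.41,  4.8 ]), array([-0.01,  0.  ,  0.1 ])]
```

View pics/w13.png

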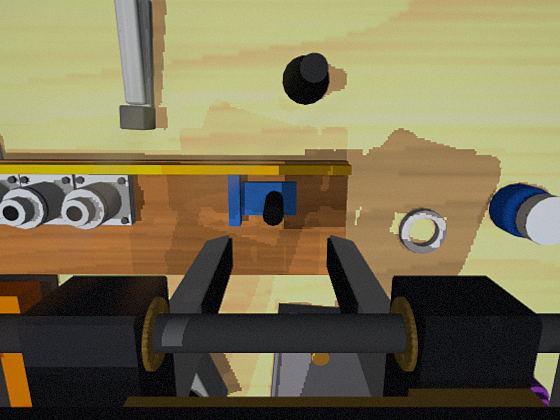

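View pics/t13b.png

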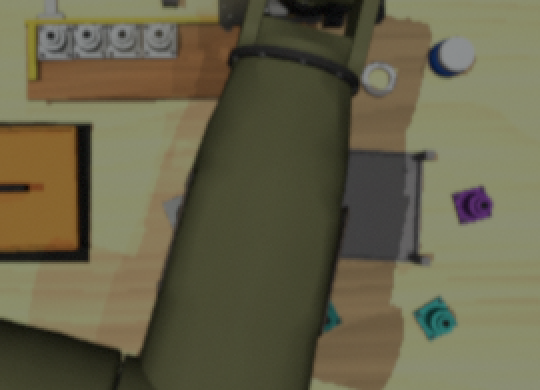

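Four valves are in the row. The follower post is at (272,215), slightly +y of the jaw centre. Descend and grip.

servo_tool([
  {"rot": [0, 0, 0], "xyz": [-0.1, -0.4, 5], "jaw": 5},
  {"rot": [0, 0, 0], "xyz": [-0.1, -0.4, 9.4], "jaw": 4},
  {"rot": [0, 0, 0], "xyz": [-0.1, -0.4, 9.4], "jaw": 2},
  {"rot": [0, 0, 0], "xyz": [-0.1, -0.4, 9.4], "jaw": 1},
  {"rot": [0, 0, 0], "xyz": [-0.1, -0.4, 9.4], "jaw": 1},
])

```text
clock: 40.1
eef_pos: [0.6732, -0.1464, 0.1168]
tool_rot: [1.0, 0.003, 0.002, 0.0]
wrist_force: [0.6, 0.3, 4.6]
opening: 0.0152
```

servo_tool([
  {"rot": [0, 0, 0], "xyz": [0, -1, 0], "jaw": 1},
  {"rot": [0, 0, 0], "xyz": [0, -3, 0], "jaw": 1},
  {"rot": [0, 0, 0], "xyz": [0, -5, 0], "jaw": 1},
  {"rot": [0, 0, 0], "xyz": [0, -7, 0], "jaw": 1},
  {"rot": [0, 0, 0], "xyz": [0, -7, 0], "jaw": 1},
])

```text
clock: 40.72
eef_pos: [0.6729, -0.0745, 0.1168]
tool_rot: [1.0, 0.004, 0.002, -0.0]
wrist_force: [1.5, 2.2, 6.6]
opening: 0.0148
```

servo_tool([
  {"rot": [0, 0, 0], "xyz": [0, -0.6, 0], "jaw": 1},
  {"rot": [0, 0, 0], "xyz": [0, -1.1, 0], "jaw": 1},
  {"rot": [0, 0, 0], "xyz": [0, -1.6, 0], "jaw": 1},
  {"rot": [0, 0, 0], "xyz": [0, -1.6, 0], "jaw": 1},
])

```text
clock: 41.22
eef_pos: [0.6729, -0.0598, 0.1168]
tool_rot: [1.0, 0.003, 0.002, 0.0]
wrist_force: [1.9, 1.3, 6.1]
opening: 0.0154
```

servo_tool([
  {"rot": [0, 0, 0], "xyz": [0, -0.1, 0], "jaw": 1},
  {"rot": [0, 0, 0], "xyz": [0, -0.2, 0], "jaw": 1},
  {"rot": [0, 0, 0], "xyz": [0, -0.3, 0], "jaw": 1},
  {"rot": [0, 0, 0], "xyz": [0, -0.3, 0], "jaw": 1},
])

```text
clock: 41.72
eef_pos: [0.6729, -0.0575, 0.1168]
tool_rot: [1.0, 0.003, 0.002, 0.001]
wrist_force: [2.2, -2.0, 6.6]
opening: 0.0151
```

servo_tool([
  {"rot": [0, 0, 0], "xyz": [0, -0.1, 0], "jaw": 1},
  {"rot": [0, 0, 0], "xyz": [0, -0.2, 0], "jaw": 1},
  {"rot": [0, 0, 0], "xyz": [0, -0.2, 0], "jaw": 1},
])

```text
clock: 42.1
eef_pos: [0.6729, -0.0556, 0.1168]
tool_rot: [1.0, 0.003, 0.002, 0.001]
wrist_force: [1.9, -2.4, 6.3]
opening: 0.0152
```

servo_tool([
  {"rot": [0, 0, 0], "xyz": [0, -0.1, 0], "jaw": 1},
  {"rot": [0, 0, 0], "xyz": [0, -0.2, 0], "jaw": 1},
  {"rot": [0, 0, 0], "xyz": [0, -0.2, 0], "jaw": 1},
])

```text
clock: 42.48
eef_pos: [0.6729, -0.054, 0.1168]
tool_rot: [1.0, 0.003, 0.002, 0.001]
wrist_force: [1.9, -4.8, 5.7]
opening: 0.0151
```

servo_tool([
  {"rot": [0, 0, 0], "xyz": [0, -0.1, 0], "jaw": 1},
  {"rot": [0, 0, 0], "xyz": [0, -0.1, 0], "jaw": 1},
])

```text
clock: 42.72
eef_pos: [0.6729, -0.0531, 0.1168]
tool_rot: [1.0, 0.003, 0.002, 0.001]
wrist_force: [2.0, -4.9, 6.2]
opening: 0.0151
```

servo_tool([
  {"rot": [0, 0, 0], "xyz": [0, -0.1, 0], "jaw": 1},
  {"rot": [0, 0, 0], "xyz": [0, -0.1, 0], "jaw": 1},
])

```text
clock: 42.98
eef_pos: [0.6729, -0.0522, 0.1168]
tool_rot: [1.0, 0.003, 0.002, 0.001]
wrist_force: [2.9, -5.9, 5.3]
opening: 0.0152
```

servo_tool([
  {"rot": [0, 0, 0], "xyz": [0, -0.1, 0], "jaw": 1},
  {"rot": [0, 0, 0], "xyz": [0, -0.1, 0], "jaw": 1},
])

```text
clock: 43.22
eef_pos: [0.6729, -0.0512, 0.1168]
tool_rot: [1.0, 0.003, 0.002, 0.001]
wrist_force: [2.0, -6.8, 6.8]
opening: 0.015
```

servo_tool([
  {"rot": [0, 0, 0], "xyz": [0, -0.1, 0], "jaw": 1},
  {"rot": [0, 0, 0], "xyz": [0, -0.1, 0], "jaw": 1},
])

```text
clock: 43.48
eef_pos: [0.6729, -0.0506, 0.1168]
tool_rot: [1.0, 0.003, 0.002, 0.001]
wrist_force: [2.9, -8.7, 6.6]
opening: 0.0153
```

Still sliding, with force rising valve by valve. I'll continue to the solid stop.

servo_tool([
  {"rot": [0, 0, 0], "xyz": [0, -0.1, 0], "jaw": 1},
  {"rot": [0, 0, 0], "xyz": [0, -0.1, 0], "jaw": 1},
])

```text
clock: 43.72
eef_pos: [0.6729, -0.0505, 0.1168]
tool_rot: [1.0, 0.002, 0.002, 0.002]
wrist_force: [2.2, -13.8, 6.5]
opening: 0.0152
```

servo_tool([
  {"rot": [0, 0, 0], "xyz": [0, -0.1, 0], "jaw": 1},
  {"rot": [0, 0, 0], "xyz": [0, -0.1, 0], "jaw": 1},
])

```text
clock: 43.98
eef_pos: [0.6729, -0.0505, 0.1168]
tool_rot: [1.0, 0.002, 0.003, 0.003]
wrist_force: [2.9, -18.1, 5.1]
opening: 0.0149
```

servo_tool([
  {"rot": [0, 0, 0], "xyz": [0, -0.1, 0], "jaw": 1},
  {"rot": [0, 0, 0], "xyz": [0, -0.1, 0], "jaw": 1},
])

```text
clock: 44.22
eef_pos: [0.6729, -0.0504, 0.1169]
tool_rot: [1.0, 0.002, 0.003, 0.003]
wrist_force: [2.1, -23.9, 5.1]
opening: 0.0149
```

The row is solid: position is fixed at y=-0.0505 while force rises 9 → 24 N. Ease the load and look.

servo_tool([
  {"rot": [0, 0, 0], "xyz": [0, 0.3, 0], "jaw": 1},
  {"rot": [0, 0, 0], "xyz": [0, 0.35, 0], "jaw": 1},
])

```text
clock: 44.48
eef_pos: [0.6729, -0.0507, 0.1168]
tool_rot: [1.0, 0.003, 0.002, 0.001]
wrist_force: [3.2, -4.5, 6.5]
opening: 0.0152
```

servo_tool([
  {"rot": [0, 0, 0], "xyz": [0, 0, 0], "jaw": 3},
  {"rot": [0, 0, 0], "xyz": [0, 0, 0], "jaw": 5},
  {"rot": [0, 0, 0], "xyz": [0, 0, 0], "jaw": 5},
  {"rot": [0, 0, 0], "xyz": [0, 0, -5], "jaw": 5},
  {"rot": [0, 0, 0], "xyz": [0, 0, -10], "jaw": 5},
])

```text
clock: 45.1
eef_pos: [0.6713, -0.0495, 0.2152]
tool_rot: [1.0, 0.003, -0.001, -0.0]
wrist_force: [-0.3, -0.2, 1.1]
opening: 0.0498
```

servo_tool([
  {"rot": [0, 0, 0], "xyz": [-5, -3, -2], "jaw": 3},
  {"rot": [0, 0, 0], "xyz": [-10, -6, -4], "jaw": 2},
  {"rot": [0, 0, 0], "xyz": [-10, -6, -4], "jaw": 1},
  {"rot": [0, 0, 0], "xyz": [-10, -6, -4], "jaw": 0},
])

```text
clock: 45.6
eef_pos: [0.5716, 0.0096, 0.2542]
tool_rot: [1.0, 0.003, 0.0, -0.0]
wrist_force: [0.8, 0.0, 0.1]
opening: 0.0134
```

```bash
python3 -c "
from h import *
import pickle
st()
p=P('wrist');pickle.dump(p,open('w14.pkl','wb'))
i,d=cams.capture('wrist');cv2.imwrite('pics/w14.png',i)
i,d=cams.capture('top');cv2.imwrite('pics/t14.png',i)"
```

```text
t 45.6 pos [0.5716 0.0096 0.2542] F [0.8 0.  0.1] op 0.0134
x [1.    0.006 0.   ] y [ 0.006 -1.    -0.   ] z [ 0.  0. -1.]
```

View pics/w14.png

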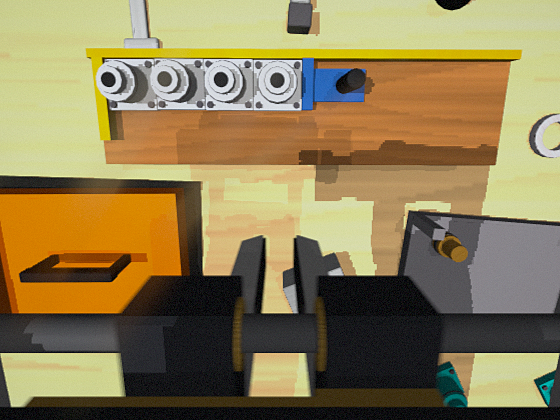

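```bash
python3 -c "
from h import *
i=cv2.imread('pics/w14.png')
cv2.imwrite('pics/c14.png',cv2.resize(i[40:150,80:380],None,fx=2.6,fy=2.6,interpolation=cv2.INTER_CUBIC))"
```

```text
(no output)
```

View pics/c14.png

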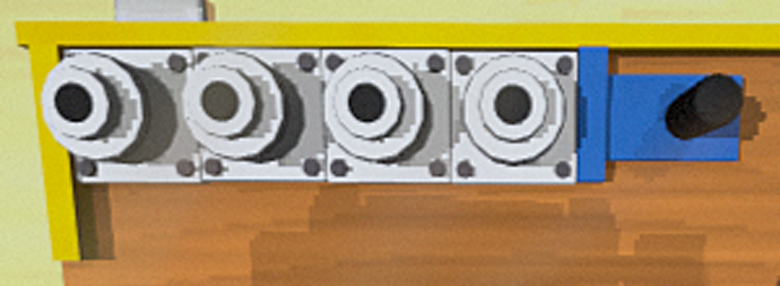

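The row is tight and square against stop and fence, with the follower face on the last valve. Next is the button: find its centre and height.

```bash
python3 -c "
from h import *
p=P('top');i=cv2.imread('pics/top0.png');d=np.load('top0.npy')
H,S,V=cv2.split(cv2.cvtColor(i,cv2.COLOR_BGR2HSV));m=((H<8)|(H>172))&(S>150);k=np.zeros_like(m);k[220:265,265:310]=1;m&=k
v,u=np.where(m);print(u.mean(),v.mean(),np.median(d[m]))
z=np.median([pt(p,(a,b),d[b,a])[2] for a,b in zip(u,v)]);print('z',z)
c=ray(p,(u.mean(),v.mean()),z);print(c)
ps=P('scene');j=cv2.imread('pics/scene0.png');ds=np.load('scene0.npy')
H,S,V=cv2.split(cv2.cvtColor(j,cv2.COLOR_BGR2HSV));m=((H<8)|(H>172))&(S>150);k=np.zeros_like(m);k[175:200,265:295]=1;m&=k
v,u=np.where(m);Q=np.array([pt(ps,(a,b),ds[b,a]) for a,b in zip(u,v)]);print('scene',np.median(Q,0),np.percentile(Q[:,2],[5,50,95]))
print(delta([c[0],c[1],.16]))
"
```

```text
287.86528497409324 243.1761658031088 1.2100685
z 0.06973958579599038
[ 0.43215595 -0.04119751  0.06973959]
scene [ 0.43814379 -0.03948353  0.06979217] [0.06053636 0.06979217 0.07255974]
[array([-13.98,   4.97,   9.35])]
```

servo_tool([
  {"rot": [0, 0, 0], "xyz": [-5, 2, 2], "jaw": 0},
  {"rot": [0, 0, 0], "xyz": [-10, 4, 5], "jaw": 0},
  {"rot": [0, 0, 0], "xyz": [-14, 5, 9], "jaw": 0},
  {"rot": [0, 0, 0], "xyz": [-14, 5, 12], "jaw": 0},
  {"rot": [0, 0, 0], "xyz": [-14, 5, 14], "jaw": 0},
])

```text
clock: 46.32
eef_pos: [0.4313, -0.0417, 0.1125]
tool_rot: [1.0, 0.002, -0.001, -0.0]
wrist_force: [-0.9, -0.9, 0.4]
opening: 0.0002
```

servo_tool([
  {"rot": [0, 0, 0], "xyz": [0, 0, 0], "jaw": 0},
])

```text
clock: 46.45
eef_pos: [0.4311, -0.0414, 0.1128]
tool_rot: [1.0, 0.002, -0.002, -0.0]
wrist_force: [-0.1, 0.2, 0.1]
opening: 0.0005
```

```bash
python3 -c "
from h import *
st();print(delta([.432,-.041,.0955]))
i,d=cams.capture('scene');cv2.imwrite('pics/s15.png',i[130:330,150:400].repeat(3,0).repeat(3,1))"
```

```text
t 46.45 pos [ 0.4311 -0.0414  0.1128] F [-0.1  0.2  0.1] op 0.0005
x [ 1.     0.005 -0.004] y [ 0.005 -1.    -0.001] z [-0.004  0.001 -1.   ]
[array([ 0.09, -0.04,  1.73])]
```

View pics/s15.png

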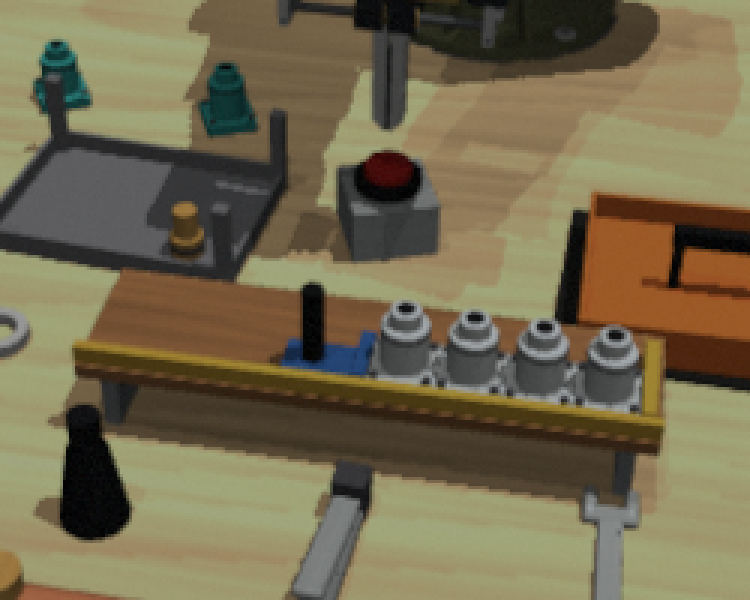

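The closed fingers are above the button centre, the adaptor is still in the grey tray, and the row is standing. Press.

servo_tool([
  {"rot": [0, 0, 0], "xyz": [0.1, 0, 1], "jaw": 0},
  {"rot": [0, 0, 0], "xyz": [0.1, 0, 1.7], "jaw": 0},
  {"rot": [0, 0, 0], "xyz": [0.1, 0, 2.1], "jaw": 0},
  {"rot": [0, 0, 0], "xyz": [0.1, 0, 2.3], "jaw": 0},
])

```text
clock: 47.0
eef_pos: [0.4325, -0.041, 0.091]
tool_rot: [1.0, 0.003, -0.0, -0.0]
wrist_force: [0.3, 0.3, -0.8]
opening: 0.0002
```

servo_tool([
  {"rot": [0, 0, 0], "xyz": [0, 0, 0.15], "jaw": 0},
  {"rot": [0, 0, 0], "xyz": [0, 0, 0.15], "jaw": 0},
])

```text
clock: 47.25
eef_pos: [0.4326, -0.041, 0.0898]
tool_rot: [1.0, 0.003, 0.0, -0.0]
wrist_force: [-1.0, 0.5, -0.1]
opening: 0.0006
```

servo_tool([
  {"rot": [0, 0, 0], "xyz": [0, 0, 0.1], "jaw": 0},
  {"rot": [0, 0, 0], "xyz": [0, 0, 0.2], "jaw": 0},
  {"rot": [0, 0, 0], "xyz": [0, 0, 0.2], "jaw": 0},
])

```text
clock: 47.62
eef_pos: [0.4325, -0.041, 0.0877]
tool_rot: [1.0, 0.003, -0.0, -0.0]
wrist_force: [-0.6, 0.4, -0.4]
opening: 0.0005
```

servo_tool([
  {"rot": [0, 0, 0], "xyz": [0, 0, 0.1], "jaw": 0},
  {"rot": [0, 0, 0], "xyz": [0, 0, 0.2], "jaw": 0},
  {"rot": [0, 0, 0], "xyz": [0, 0, 0.2], "jaw": 0},
])

```text
clock: 48.0
eef_pos: [0.4325, -0.0411, 0.0856]
tool_rot: [1.0, 0.003, -0.0, -0.0]
wrist_force: [0.5, -0.2, 0.0]
opening: 0.0003
```

```bash
python3 -c "
from h import *
i,d=cams.capture('scene');cv2.imwrite('pics/s16.png',cv2.resize(i[140:230,230:340],None,fx=6,fy=6,interpolation=cv2.INTER_CUBIC))"
```

```text
(no output)
```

View pics/s16.png

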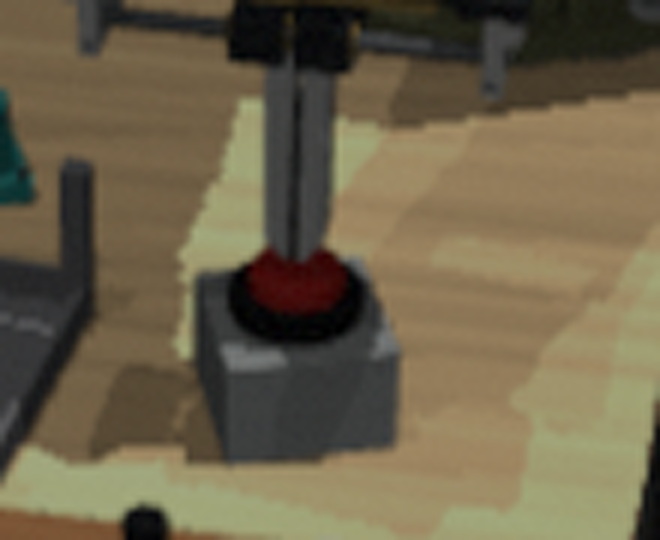

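The fingertips are just at the button (295,255 in the crop). Continue down in small steps.

servo_tool([
  {"rot": [0, 0, 0], "xyz": [0, 0, 0.1], "jaw": 0},
  {"rot": [0, 0, 0], "xyz": [0, 0, 0.2], "jaw": 0},
  {"rot": [0, 0, 0], "xyz": [0, 0, 0.2], "jaw": 0},
])

```text
clock: 48.42
eef_pos: [0.4325, -0.041, 0.0836]
tool_rot: [1.0, 0.003, -0.0, -0.0]
wrist_force: [0.9, 0.7, -0.1]
opening: 0.0008
```

servo_tool([
  {"rot": [0, 0, 0], "xyz": [0, 0, 0.1], "jaw": 0},
  {"rot": [0, 0, 0], "xyz": [0, 0, 0.2], "jaw": 0},
  {"rot": [0, 0, 0], "xyz": [0, 0, 0.2], "jaw": 0},
])

```text
clock: 48.8
eef_pos: [0.4325, -0.0411, 0.0816]
tool_rot: [1.0, 0.003, -0.0, -0.0]
wrist_force: [-0.0, -0.7, -0.1]
opening: 0.0002
```

```bash
python3 -c "
from h import *
i,d=cams.capture('scene');cv2.imwrite('pics/s17.png',cv2.resize(i[140:230,230:340],None,fx=6,fy=6,interpolation=cv2.INTER_CUBIC))
ps=P('scene');print(proj(ps,[.4325,-.0411,.0816-.025]),proj(ps,[.4325,-.0411,.07]))
for v in range(165,200,3): print(v,i[v,280],np.round(pt(ps,(280,v),d[v,280]),4))"
```

```text
[278.62943778 189.07873162] [278.74731419 184.51869274]
165 [56 57 56] [ 0.4446 -0.0374  0.1333]
168 [58 58 58] [ 0.4463 -0.0369  0.1261]
171 [65 66 65] [ 0.4458 -0.0368  0.1175]
174 [66 66 66] [ 0.4457 -0.0366  0.1091]
177 [66 66 66] [ 0.4451 -0.0365  0.1003]
180 [66 67 67] [ 0.4463 -0.0361  0.0926]
183 [62 63 64] [ 0.4396 -0.037   0.0796]
186 [ 5  8 60] [ 0.4393 -0.0368  0.0708]
189 [13 16 70] [ 0.4541 -0.0343  0.0722]
192 [10  7 26] [ 0.4478 -0.0351  0.0592]
195 [5 5 5] [ 0.4562 -0.0336  0.0563]
198 [55 56 55] [ 0.4627 -0.0323  0.0521]
```

View pics/s17.png

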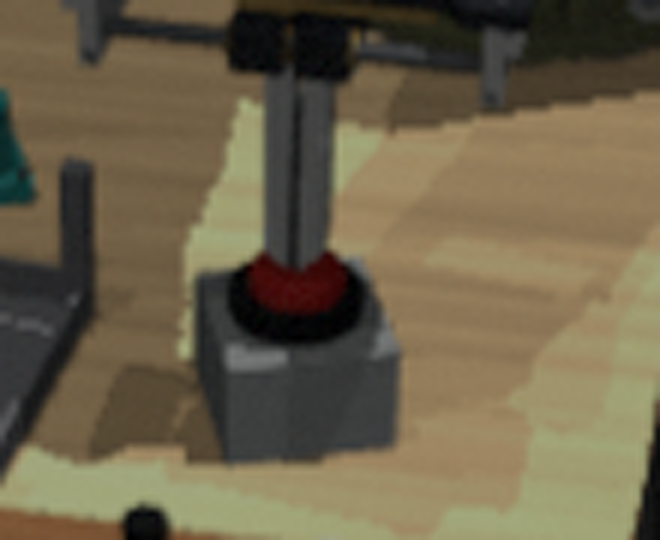

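The tips visually stand at about z 0.072. With the jaws fully closed they sit higher than nominal, so they haven't touched yet. Continue down.

servo_tool([
  {"rot": [0, 0, 0], "xyz": [0, 0, 0.1], "jaw": 0},
  {"rot": [0, 0, 0], "xyz": [0, 0, 0.2], "jaw": 0},
  {"rot": [0, 0, 0], "xyz": [0, 0, 0.2], "jaw": 0},
])

```text
clock: 49.22
eef_pos: [0.4325, -0.0411, 0.0796]
tool_rot: [1.0, 0.003, -0.0, -0.0]
wrist_force: [0.8, 0.2, -0.7]
opening: 0.0008
```

servo_tool([
  {"rot": [0, 0, 0], "xyz": [0, 0, 0.1], "jaw": 0},
  {"rot": [0, 0, 0], "xyz": [0, 0, 0.2], "jaw": 0},
  {"rot": [0, 0, 0], "xyz": [0, 0, 0.2], "jaw": 0},
])

```text
clock: 49.6
eef_pos: [0.4325, -0.041, 0.0776]
tool_rot: [1.0, 0.003, -0.0, -0.0]
wrist_force: [0.5, -0.7, -0.5]
opening: 0.0008
```

servo_tool([
  {"rot": [0, 0, 0], "xyz": [0, 0, 0.1], "jaw": 0},
  {"rot": [0, 0, 0], "xyz": [0, 0, 0.2], "jaw": 0},
  {"rot": [0, 0, 0], "xyz": [0, 0, 0.2], "jaw": 0},
])

```text
clock: 49.98
eef_pos: [0.4326, -0.0411, 0.0757]
tool_rot: [1.0, 0.003, 0.0, -0.0]
wrist_force: [-0.3, 0.5, 1.1]
opening: 0.0008
```

Contact is beginning (+1.1 N). Continue until fully down.

servo_tool([
  {"rot": [0, 0, 0], "xyz": [0, 0, 0.1], "jaw": 0},
  {"rot": [0, 0, 0], "xyz": [0, 0, 0.2], "jaw": 0},
  {"rot": [0, 0, 0], "xyz": [0, 0, 0.2], "jaw": 0},
])

```text
clock: 50.35
eef_pos: [0.4326, -0.0411, 0.0737]
tool_rot: [1.0, 0.003, 0.0, -0.0]
wrist_force: [-0.2, -0.3, 4.2]
opening: 0.0002
```

servo_tool([
  {"rot": [0, 0, 0], "xyz": [0, 0, 0.1], "jaw": 0},
  {"rot": [0, 0, 0], "xyz": [0, 0, 0.2], "jaw": 0},
  {"rot": [0, 0, 0], "xyz": [0, 0, 0.2], "jaw": 0},
])

```text
clock: 50.72
eef_pos: [0.4326, -0.0411, 0.0717]
tool_rot: [1.0, 0.003, 0.0, -0.0]
wrist_force: [0.1, -0.2, 4.6]
opening: 0.0008
```

servo_tool([
  {"rot": [0, 0, 0], "xyz": [0, 0, 0.1], "jaw": 0},
  {"rot": [0, 0, 0], "xyz": [0, 0, 0.15], "jaw": 0},
  {"rot": [0, 0, 0], "xyz": [0, 0, 0.15], "jaw": 0},
])

```text
clock: 51.1
eef_pos: [0.4327, -0.0411, 0.0707]
tool_rot: [1.0, 0.003, 0.0, -0.0]
wrist_force: [-4.0, 0.2, 12.8]
opening: 0.0007
```

servo_tool([
  {"rot": [0, 0, 0], "xyz": [0, 0, 0.05], "jaw": 0},
  {"rot": [0, 0, 0], "xyz": [0, 0, 0.05], "jaw": 0},
])

```text
clock: 51.35
eef_pos: [0.4327, -0.0411, 0.0705]
tool_rot: [1.0, 0.003, 0.0, -0.0]
wrist_force: [-6.9, 0.9, 18.2]
opening: 0.0006
```

servo_tool([
  {"rot": [0, 0, 0], "xyz": [0, 0, -2], "jaw": 0},
  {"rot": [0, 0, 0], "xyz": [0, 0, -6], "jaw": 0},
  {"rot": [0, 0, 0], "xyz": [0, 0, -12], "jaw": 0},
  {"rot": [0, 0, 0], "xyz": [-5, 0, -17], "jaw": 0},
  {"rot": [0, 0, 0], "xyz": [-8, 0, -19], "jaw": 0},
])

```text
clock: 51.98
eef_pos: [0.3515, -0.0415, 0.2612]
tool_rot: [1.0, 0.003, 0.001, 0.0]
wrist_force: [0.2, 0.7, -0.1]
opening: 0.0003
```

servo_tool([
  {"rot": [0, 0, 0], "xyz": [0, 0, 0], "jaw": 0},
  {"rot": [0, 0, 0], "xyz": [0, 0, 0], "jaw": 0},
])

```text
clock: 52.22
eef_pos: [0.3528, -0.0416, 0.259]
tool_rot: [1.0, 0.003, -0.0, -0.0]
wrist_force: [0.5, -0.2, -0.3]
opening: 0.0003
```

```bash
python3 -c "
from h import *
st()
i,d=cams.capture('scene');cv2.imwrite('pics/s20.png',i)
i,d=cams.capture('top');cv2.imwrite('pics/t20.png',i)"
```

```text
t 52.23 pos [ 0.3528 -0.0416  0.259 ] F [ 0.5 -0.2 -0.3] op 0.0003
x [ 1.     0.006 -0.001] y [ 0.006 -1.    -0.   ] z [-0.001  0.    -1.   ]
```

View pics/s20.png

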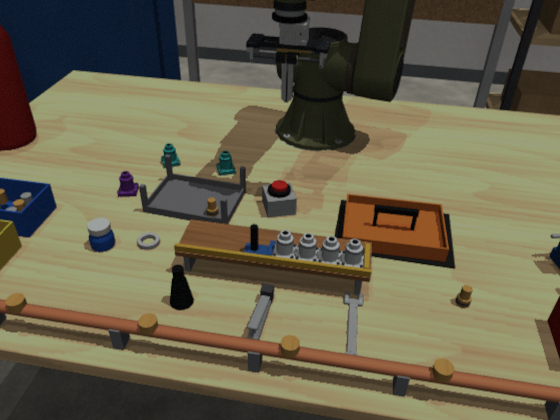

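View pics/t20.png

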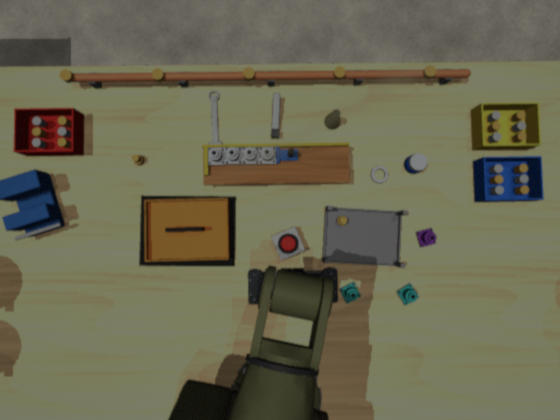

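The scene and top views show the tray on the mat (188,230), four valves in the row against the stop with the follower touching, and the button released. Only the adaptor is left in the grey tray (344,220), and the bystanders are unmoved. Handing in.

```bash
python3 -c "
from station import workorder
print(workorder.close_job())"
```

```text
the job is handed in; nothing more can be done
None
```

The job is done as asked and handed in at about 52 s; no verdict is reported.

- **Tray:** I lifted the orange tray off the stack and set it on the black mat. It sits about 5 mm from the mat's centre. My first grip attempt closed too late and lifted empty. The tray did not move, and the second attempt held.
- **Valves:** Four chrome valves were in the grey tray. All four now stand upright and square in one row, flanges against the fence, starting at the end stop.
- **Follower:** I drew it back about 40 mm to make room, then slid it up until the row stopped solid. Its position held at y = -0.0505 m while the force rose from 9 to 24 N. The close-up picture after release shows no gaps.
- **Button:** I pressed it about 6 mm to its hard stop, with 18 N at the wrist, and let it go. With the jaws shut, the fingertips sat about 15–20 mm higher than stated, so first contact came lower than I had calculated.

In the last pictures the brass adaptor is still in the grey tray and nothing else on the bench has moved. The only disagreement was between the two cameras, which placed the row corner 1 to 2 mm apart. I seated the valves by feel instead.

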